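# Load the glaze-spraying turntable and set its gun

## Task

Load every bare terracotta cup on the ware board into the spraying turntable, upright and one to a pocket: set each one into the pocket in the loading window and then push the star wheel on by one tooth, the way of the arrow, so that the filled pockets follow one another without a gap and an empty pocket is left in the window at the end. Also push the spray-gun carriage fully home against its stop and turn its clamp knob clockwise until it is tight. Leave the finished blue cup standing where it is.

Things in the scene. Friction and masses are not known exactly. Their poses are not given: they have to be found in the camera images.
- turntable: Glaze-spraying turntable fixed to the bench: grey round foot, blue dial 300 mm across, over it on four posts a flat clear cover 336 mm across. Origin: on its axis at bench level. Its +y points to the loading window, -x to the access slot, -y to the gun's rail (at yaw 0 the world's axes). Angles below are counted anticlockwise from its +x, seen from above.
- cover (a point): Middle of the cover's top, 110 mm above the bench, on the turntable's axis; the cover is 4 mm thick. On top of it: a steel nut 14 mm high in the middle, bolt heads 6 mm high at 159 mm radius, a flat red arrow that shows the way to turn.
- window (a point): Middle of the floor (52 mm above the bench) of the pocket that stands in the loading window, 112 mm from the axis. Does not turn. The window (white edges) is a sector cut from the cover, 31 degrees either side of the turntable's +y, from 94 mm radius outwards, open at the rim. Lower a cup with the fingers closing along the turntable's x; up to 114 mm over the finger backs fits.
- slot (a point): Middle of the access slot (red edges) in the cover: 68 mm from the axis at 180 degrees, 110 mm above the bench. Does not turn. The slot is curved about the axis, from 46 to 90 mm radius (44 mm wide), from 138 to 226 degrees. Under it the star wheel's teeth are seen: upright radial bars 10 mm thick, out to 83 mm radius, from 60 to 94 mm above the bench.
- slot_start (a point): Point in the slot at 157.5 degrees, 68 mm radius, 110 mm above the bench: with the wheel in a notch, the middle of the 43 mm gap behind the tooth that stands at 180 degrees. Shut fingertips go in here, about 33 mm deep (not over 45), and sweep anticlockwise round the axis to slot_end, taking the tooth along.
- slot_end (a point): Point in the slot at 207 degrees, 68 mm radius, 110 mm above the bench: about where the sweep of the fingertips ends. By then the tooth is past half way and the wheel drops into its next notch. The slot is too short to push two teeth in one sweep.
- star (a joint): Angle of the orange star wheel with dial and pockets (rad), growing anticlockwise from above, the way of the arrow; about 0 at the start, stops at -0.25 and 4.4. 8 teeth, pockets and notches: one tooth = 0.785. A spring roller draws it into the nearest notch (0, 0.785, 1.571 ..) from almost half a tooth away; leaving a notch takes 0.33 N m (5 N on a tooth).
- pocket0 (a point): Pocket 0 of the dial: middle of its floor, 52 mm above the bench. Ring-shaped seat, 58 mm inner diameter, rim 4 mm thick, 9 mm high. Turns with the dial. Stands in the loading window while the star wheel is at 0.
- pocket1 (a point): Pocket 1 of the dial: middle of its floor, 52 mm above the bench. Ring-shaped seat, 58 mm inner diameter, rim 4 mm thick, 9 mm high. Turns with the dial. Comes to the loading window after 1 tooth steps.
- pocket2 (a point): Pocket 2 of the dial: middle of its floor, 52 mm above the bench. Ring-shaped seat, 58 mm inner diameter, rim 4 mm thick, 9 mm high. Turns with the dial. Comes to the loading window after 2 tooth steps.
- pocket3 (a point): Pocket 3 of the dial: middle of its floor, 52 mm above the bench. Ring-shaped seat, 58 mm inner diameter, rim 4 mm thick, 9 mm high. Turns with the dial. Comes to the loading window after 3 tooth steps.
- pocket4 (a point): Pocket 4 of the dial: middle of its floor, 52 mm above the bench. Ring-shaped seat, 58 mm inner diameter, rim 4 mm thick, 9 mm high. Turns with the dial. Comes to the loading window after 4 tooth steps.
- cup1: Bare terracotta cup without handle, 46 mm across, 42 mm high, straight wall, flat foot 40 mm across; about 0.12 kg. Origin: centre of its underside, z up. Stands on the ware board (on the bench when knocked off), or is not there (None from the start).
- cup2: Bare terracotta cup without handle, 46 mm across, 42 mm high, straight wall, flat foot 40 mm across; about 0.12 kg. Origin: centre of its underside, z up. Stands on the ware board (on the bench when knocked off), or is not there (None from the start).
- cup3: Bare terracotta cup without handle, 46 mm across, 42 mm high, straight wall, flat foot 40 mm across; about 0.12 kg. Origin: centre of its underside, z up. Stands on the ware board (on the bench when knocked off), or is not there (None from the start).
- cup4: Bare terracotta cup without handle, 46 mm across, 42 mm high, straight wall, flat foot 40 mm across; about 0.12 kg. Origin: centre of its underside, z up. Stands on the ware board (on the bench when knocked off), or is not there (None from the start).
- cup5: Bare terracotta cup without handle, 46 mm across, 42 mm high, straight wall, flat foot 40 mm across; about 0.12 kg. Origin: centre of its underside, z up. Stands on the ware board (on the bench when knocked off), or is not there (None from the start).
- blue_cup: Finished blue-glazed cup of the same shape and size, standing among the others on the ware board. Not to be loaded. Origin: centre of its underside.
- ware_board: Wooden ware board lying on the bench, 290 x 215 x 12 mm, fixed; origin: centre of its underside, long side along its x. Six places for cups, 88 mm apart along x and 92 mm along y.
- carriage (a joint): Travel of the green spray-gun carriage along its rail (m): 0 at the outer end, 0.061 fully home against the stop block, nearest the dial. It moves along the turntable's +y; friction about 2 N while the clamp is loose.
- clamp (a joint): Angle of the black clamp knob on the carriage (rad), growing clockwise seen from above: 0 to 0.25 loose at the start; an eccentric jams in the rail at about 1.1, where it stops and holds the carriage. It stays where it is left. Friction 0.22 N m.
- clamp_grip (a point): Middle of the clamp knob's grip bar, 88 mm above the bench; rides on the carriage. Bar 42 mm long, 14 mm wide, its top 7 mm above this point, a disc of 44 mm 23 mm below; at clamp angle 0 it lies along the turntable's x, and it turns clockwise with the knob. The gun's white cup (40 mm across, top 129 mm above the bench) stands 78 mm from the knob towards the dial.
Things that resemble listed ones, but are neither listed nor needed, are in the scene too. What is shaped like the cup5 but yellow is not meant.

How it is judged:
At the end, for the whole second after the job is handed in: All cups present upright on pocket floors (within 12 mm of the middle), none in the window; no empty pocket among those that have passed the window; star wheel in a notch (0.07 rad); carriage home (over 0.056 m), clamp over 1.0 rad; blue cup upright, within 40 mm of its place ((horizontal distance between cup1 and pocket0 below 0.012 m or horizontal distance between cup1 and pocket1 below 0.012 m or horizontal distance between cup1 and pocket2 below 0.012 m or horizontal distance between cup1 and pocket3 below 0.012 m or horizontal distance between cup1 and pocket4 below 0.012 m) and height (world z) of cup1 between 0.046 and 0.058 m and angle between each of cup1, cup2, cup3, cup4, cup5's own z axis and vertical below 0.12 rad and horizontal distance between each of cup1, cup2, cup3, cup4, cup5 and window above 0.06 m and linear speed of each of cup1, cup2, cup3, cup4, cup5 below 0.02 m/s and (horizontal distance between cup2 and pocket0 below 0.012 m or horizontal distance between cup2 and pocket1 below 0.012 m or horizontal distance between cup2 and pocket2 below 0.012 m or horizontal distance between cup2 and pocket3 below 0.012 m or horizontal distance between cup2 and pocket4 below 0.012 m) and height (world z) of cup2 between 0.046 and 0.058 m and (horizontal distance between cup3 and pocket0 below 0.012 m or horizontal distance between cup3 and pocket1 below 0.012 m or horizontal distance between cup3 and pocket2 below 0.012 m or horizontal distance between cup3 and pocket3 below 0.012 m or horizontal distance between cup3 and pocket4 below 0.012 m) and height (world z) of cup3 between 0.046 and 0.058 m and (horizontal distance between cup4 and pocket0 below 0.012 m or horizontal distance between cup4 and pocket1 below 0.012 m or horizontal distance between cup4 and pocket2 below 0.012 m or horizontal distance between cup4 and pocket3 below 0.012 m or horizontal distance between cup4 and pocket4 below 0.012 m) and height (world z) of cup4 between 0.046 and 0.058 m and (horizontal distance between cup5 and pocket0 below 0.012 m or horizontal distance between cup5 and pocket1 below 0.012 m or horizontal distance between cup5 and pocket2 below 0.012 m or horizontal distance between cup5 and pocket3 below 0.012 m or horizontal distance between cup5 and pocket4 below 0.012 m) and height (world z) of cup5 between 0.046 and 0.058 m and (value of joint star below 0.3927 rad or horizontal distance between any of cup1, cup2, cup3, cup4, cup5 and pocket0 below 0.012 m) and (value of joint star below 1.1781 rad or horizontal distance between any of cup1, cup2, cup3, cup4, cup5 and pocket1 below 0.012 m) and (value of joint star below 1.9635 rad or horizontal distance between any of cup1, cup2, cup3, cup4, cup5 and pocket2 below 0.012 m) and (value of joint star below 2.7489 rad or horizontal distance between any of cup1, cup2, cup3, cup4, cup5 and pocket3 below 0.012 m) and (value of joint star below 3.5343 rad or horizontal distance between any of cup1, cup2, cup3, cup4, cup5 and pocket4 below 0.012 m) and (value of joint star between 0.7154 and 0.8554 rad or value of joint star between 1.5008 and 1.6408 rad or value of joint star between 2.2862 and 2.4262 rad or value of joint star between 3.0716 and 3.2116 rad or value of joint star between 3.857 and 3.997 rad) and value of joint carriage above 0.056 m and value of joint clamp above 1 rad and distance of blue_cup from where it was at the start of the episode below 0.04 m and angle between blue_cup's own z axis and vertical below 0.3 rad); the robot touches nothing.
Of cup1, cup2, cup3, cup4, cup5 only 3 to 5 are there at a start; the rules pass over those that are not, and their reading is None.
At some moment in a run one of cup1, cup2, cup3, cup4, cup5 may be knocked a few centimetres aside while the robot is not near it.
Once in a run the grip may slacken for a moment while it holds something.
It also fails if it takes over 210 s, if anything falls off the work surface, if the arm or the gripper's body presses on something with over 40 N, if the wrist force passes 120 N, or if a joint passes its speed limit or range.

## Robot

A 7-joint arm with a two-finger parallel gripper is mounted at the origin on the work surface. World frame = base frame: x ahead of the robot, y to its left, z up, the work surface at z = 0. Lengths are in m, angles in rad, forces in N, time in s.
With the tool pointing down it reaches from about 0.35 to 0.9 m from the base axis. Payload 8.1 kg.
Tool frame: the origin (TCP) lies at the very end of the fingers, on their centre line; the grasp point (between the pads) lies 19 mm behind it (arm.grasp_offset is the distance from the TCP to the grasp point, in m); z points along the fingers, y is the direction in which the jaws open and shut (so a half turn about z gives the same grasp; the last joint's range is limited). The gripper opens to 92 mm and grips with 3 to 60 N. Pads are 19 mm wide; open, the fingers measure 130 mm over their backs; the gripper's body (75 mm by 190 mm) begins 47 mm behind the grasp point.
Start: joints at [-1.373, 0.434, 0.025, 1.573, -0.012, 1.134, -0.075], TCP at [0.185, 0.597, 0.227] pointing down, gripper open.
Joint ranges: [-2.62, 2.62], [-0.44, 2.09], [-1.27, 1.32], [0.08, 2.57], [-1.32, 4.46], [0.12, 2], [-2.74, 2.74]. Speed limits (rad/s): [2.22, 2.22, 3.01, 3.01, 3.14, 3.14, 3.14].

## Interface

Orientations are given as a rotation vector (axis times angle).
In Python, from cell import arm, eyes, workorder gives the robot as it stands.
- The arm moves only by the shell command python3 -m inch 'ROWS' [FORCE]. ROWS is JSON, a list that holds one entry, the list of rows, each a list of 5 numbers: the closure, from 0 (fully open) to 1 (shut), then the shift along the tool's x, y, z in mm, then the turn about the tool's z in degrees. A call has 1 to 12 rows; each row shifts and turns the pose as measured when the row begins, along the tool's axes as they then stand; what a row does not reach is not made up. A row lasts 1/10 s, in which the tool goes at most 50 mm and 8.59 degrees, less where a joint would pass 70% of its speed; a pose out of reach is approached as far as the arm can. A call with a gripper value outside its range is refused whole. The fingers move at their own pace and stop on an object; FORCE is the grip in N (left out, the last holds). Time passes only in rows, so rows that do not move let the fingers close. It gives the time, the measured TCP pose, the force and the opening at its end, in the units of the state.
- arm.observe(): the state, without advancing time (a new reading comes with each control period).
- eyes.get_image(name): name is "side" or "top"; returns a dict with "frame" (480x640x3 uint8, blue, green, red), "intrinsics" (3x3 intrinsics, pixels), "rvec" (rotation vector, rad) and "tvec" (3), from world to camera coordinates, as OpenCV has them. Camera axes: x right, y down, z forward; pixel columns grow to the right and rows downward; lengths in m; the calibration is good to about 2 mm. A picture is of the moment at which its call begins. There is no depth.
- workorder.sign_off(): hands the job in, once; it reports no verdict.
The state is a dict: "clock": time; "joints": joint angles; "dq": joint speeds; "joint_efforts": joint torques, N m; "position": TCP position; "ee_rot": TCP orientation; "force": force on the tool from outside, world axes, zero at the start; "ft_torque": the same for the moment, N m; "width": opening from 0.0 (shut) to 1.0 (fully open).
Only numpy, scipy, OpenCV 4.12 (cv2) and the standard library are available. Lean on these libraries where they do the work, as an engineer would, in place of code of your own. Each camera call takes 0.05 s, during which the arm holds its last target.

## Working session

There is one attempt and no reset: what is moved stays moved. The work goes in short steps, Python scripts to look and compute and a shell command to move; the robot and the scene stay as the last step left them, time stands still between calls to the robot, and variables do not carry over. Pictures are saved under pics/ and viewed, and the job is handed in when it is done.

```bash
ls -la; mkdir -p pics; cat > h.py <<'E'
import numpy as np, cv2
from cell import arm, eyes, workorder
def snap(name,fn=None):
    d=eyes.get_image(name)
    if fn: cv2.imwrite('pics/'+fn,d['frame'])
    return d
def ray(d,u,v):
    R=cv2.Rodrigues(np.array(d['rvec'],float))[0]; t=np.array(d['tvec'],float).ravel()
    K=np.array(d['intrinsics'],float)
    r=R.T@np.linalg.inv(K)@np.array([u,v,1.]); c=-R.T@t
    return c,r
def onplane(d,u,v,z):
    c,r=ray(d,u,v); return c+r*(z-c[2])/r[2]
def proj(d,P):
    p,_=cv2.projectPoints(np.array(P,float).reshape(-1,3),np.array(d['rvec'],float),np.array(d['tvec'],float),np.array(d['intrinsics'],float),None)
    return p.reshape(-1,2)
E
python3 - <<'E'
from h import *
s=arm.observe(); print(s)
for n in ('side','top'):
    d=snap(n,n+'0.png'); c,r=ray(d,320,240); print(n,c,r)
E
```

```text
total 12
drwxr-xr-x  3 agent agent 4096 Dec  6 09:26 .
drwxr-xr-x 23 root  root  4096 Dec  6 09:26 ..
drwxr-xr-x  2 agent agent 4096 Dec  6 09:26 pics
{'clock': 0.0, 'joints': array([-1.37260013,  0.43524375,  0.0249772 ,  1.57410624, -0.01159572,
        1.13398157, -0.07506763]), 'dq': array([ 0.00013249, -0.00030328, -0.0008673 ,  0.00030686, -0.00172909,
        0.00172663,  0.00044697]), 'joint_efforts': array([-7.79956772e-04, -6.67868543e+01,  9.84417424e-01, -3.14464688e+01,
       -6.06047432e-02,  4.31048311e-02,  1.87961491e-04]), 'position': array([0.18508235, 0.59643034, 0.22592858]), 'ee_rot': array([-4.70758283e-01, -3.10603069e+00,  2.49982516e-03]), 'force': array([ 0.52777564, -0.75820201, -0.13827805]), 'ft_torque': array([0.01177971, 0.01844846, 0.02812633]), 'width': 0.9970162752820985}
side [ 0.01167326 -0.53598351  1.12350075] [ 0.42993878  0.49390836 -0.75590304]
top [0.44576482 0.09906995 1.5336755 ] [ 0.1007737  -0.01275598 -0.99491838]
```

View pics/side0.png

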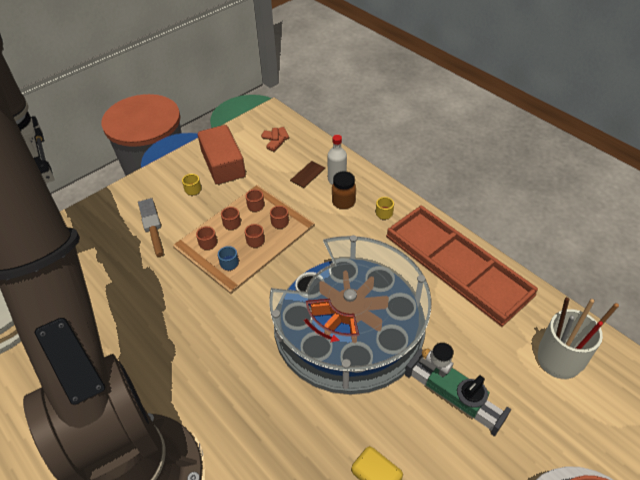

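View pics/top0.png

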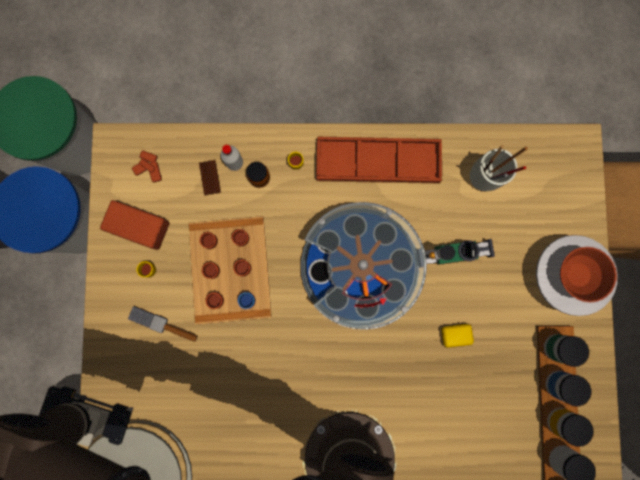

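```bash
python3 - <<'E'
from h import *
d=cv2.imread('pics/top0.png'); cv2.imwrite('pics/crop1.png',cv2.resize(d[190:340,285:505],None,fx=3.6,fy=3.6,interpolation=cv2.INTER_CUBIC))
cv2.imwrite('pics/crop2.png',cv2.resize(d[200:340,120:290],None,fx=4,fy=4,interpolation=cv2.INTER_CUBIC))
d=cv2.imread('pics/side0.png'); cv2.imwrite('pics/crop3.png',cv2.resize(d[230:440,260:520],None,fx=2.8,fy=2.8,interpolation=cv2.INTER_CUBIC))
E
```

```text
(no output)
```

View pics/crop1.png

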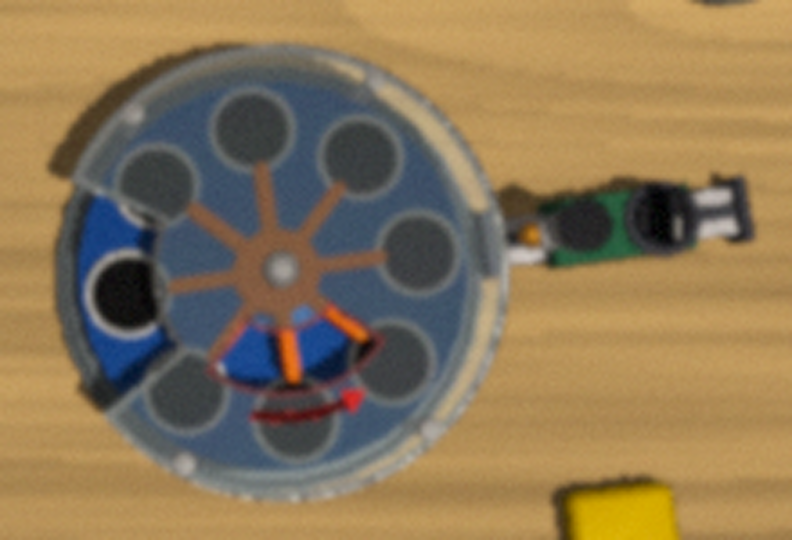

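View pics/crop2.png

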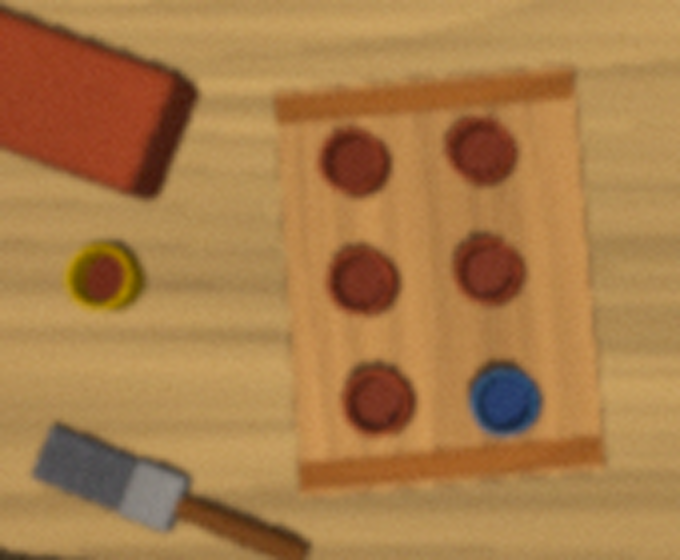

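View pics/crop3.png

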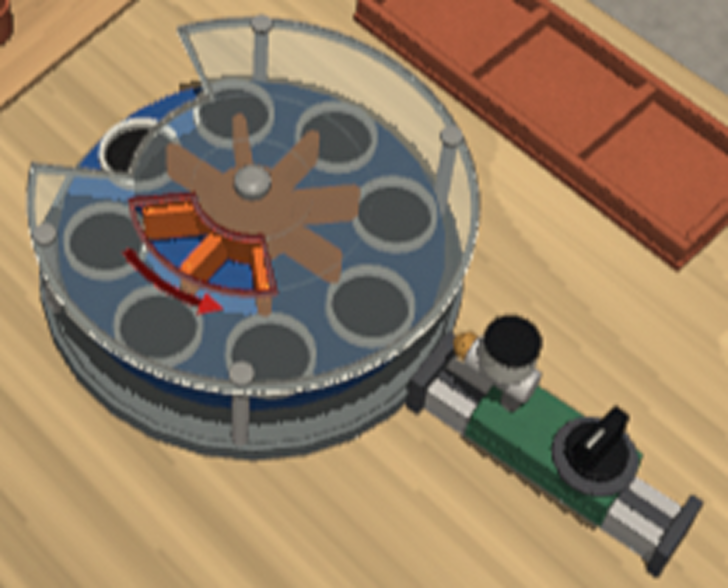

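```bash
cat >> h.py <<'E'
def cups(d,z):
    hsv=cv2.cvtColor(d['frame'],cv2.COLOR_BGR2HSV); 
    out=[]
    for nm,lo,hi in (('terra',(0,110,40),(8,255,190)),('blue',(100,120,40),(125,255,255))):
        m=cv2.inRange(hsv,lo,hi)
        n,l,st,ce=cv2.connectedComponentsWithStats(cv2.morphologyEx(m,cv2.MORPH_CLOSE,np.ones((3,3))))
        for i in range(1,n):
            if 120<st[i,4]<450: out.append((nm,ce[i].round(1),st[i,4],onplane(d,*ce[i],z).round(4)))
    return out
E
python3 - <<'E'
from h import *
d=snap('top')
for c in cups(d,0.048): print(c)
b=[(134,114),(366,84),(432,428),(185,464)]
f=lambda p:(285+(p[0]+.5)/3.6-.5,190+(p[1]+.5)/3.6-.5)
B=np.array([onplane(d,*f(p),.116) for p in b]); C=B.mean(0)
print('bolts',B.round(4),C, np.linalg.norm((B-C)[:,:2],axis=1),np.degrees(np.arctan2(*(B-C)[:,[1,0]].T)))
N=onplane(d,*f((282,268)),.122); print('nut',N)
P=onplane(d,*f((128,293)),.061); v=P-C; print('pocket',P,np.hypot(*v[:2]),np.degrees(np.arctan2(v[1],v[0])))
P=onplane(d,*f((289,356)),.094); v=P-C; print('tooth',P,np.hypot(*v[:2]),np.degrees(np.arctan2(v[1],v[0])))
for n,p,z in(('knob',(662,216),.065),('bar1',(682,215),.095),('gun',(583,224),.129)):
  P=onplane(d,*f(p),z); v=P-C; print(n,P,np.hypot(*v[:2]),np.degrees(np.arctan2(v[1],v[0])))
s=snap('side')
g=lambda p:(260+(p[0]+.5)/2.8-.5,230+(p[1]+.5)/2.8-.5)
print('nutS',onplane(s,*g((253,178)),.122)); 
for n,p,z in(('knobdisc',(596,455),.065),('bara',(620,415),.095),('barb',(585,450),.095),('gun',(512,340),.129)):
  P=onplane(s,*g(p),z); v=P-C; print(n,P,np.hypot(*v[:2]),np.degrees(np.arctan2(v[1],v[0])))
E
```

```text
('terra', array([148. , 165.8]), np.int32(390), array([0.8069, 0.5658, 0.048 ]))
('terra', array([209.5, 178.2]), np.int32(322), array([0.7713, 0.3914, 0.048 ]))
('terra', array([240.1, 237. ]), np.int32(178), array([0.6045, 0.3027, 0.048 ]))
('terra', array([208.1, 240.1]), np.int32(182), array([0.5959, 0.3915, 0.048 ]))
('terra', array([241.8, 267.3]), np.int32(182), array([0.5202, 0.2967, 0.048 ]))
('terra', array([210.5, 269.9]), np.int32(176), array([0.5131, 0.383 , 0.048 ]))
('terra', array([214.1, 299.7]), np.int32(183), array([0.4311, 0.3714, 0.048 ]))
('blue', array([374.3, 286.8]), np.int32(164), array([ 0.4665, -0.0696,  0.048 ]))
('blue', array([355. , 289.3]), np.int32(172), array([ 0.4595, -0.0163,  0.048 ]))
('blue', array([246. , 299.6]), np.int32(170), array([0.4313, 0.2837, 0.048 ]))
bolts [[ 0.6395  0.0759  0.116 ]
 [ 0.662  -0.0964  0.116 ]
 [ 0.4089 -0.1408  0.116 ]
 [ 0.3829  0.0392  0.116 ]] [ 0.52333453 -0.03054817  0.116     ] [0.15753593 0.15355407 0.15894105 0.15675634] [  42.49844564  -25.40486616 -136.06658414  153.58884401]
nut [ 0.52504258 -0.03214553  0.122     ]
pocket [0.50938558 0.07974103 0.061     ] 0.11116780180188691 97.20827840294824
tooth [ 0.46127548 -0.0393077   0.094     ] 0.06267419514533637 -171.96586970577323
knob [ 0.56804049 -0.32812551  0.065     ] 0.3009167659008428 -81.45617398451384
bar1 [ 0.56629829 -0.33439804  0.095     ] 0.30687233876020187 -81.95184652518515
gun [ 0.55683446 -0.25160926  0.129     ] 0.22358499944934804 -81.38287524434321
nutS [ 0.52792012 -0.0328776   0.122     ]
knobdisc [ 0.56577854 -0.33444277  0.065     ] 0.3068442952837614 -82.04910999103126
bara [ 0.58551351 -0.33297268  0.095     ] 0.3087504034407736 -78.38179672225479
barb [ 0.5475914  -0.33284939  0.095     ] 0.3032728587236591 -85.41237448151918
gun [ 0.55822358 -0.25470797  0.129     ] 0.22685868126101155 -81.15325830585354
```

```bash
python3 - <<'E'
from h import *
from scipy.optimize import least_squares
d=snap('top');s=snap('side')
f=lambda p:(285+(p[0]+.5)/3.6-.5,190+(p[1]+.5)/3.6-.5)
g=lambda p:(260+(p[0]+.5)/2.8-.5,230+(p[1]+.5)/2.8-.5)
bt=[f(p) for p in [(134,114),(366,84),(432,428),(185,464),(282,268)]]
bs=[g(p) for p in [(262,22),(450,134),(241,373),(45,232),(253,178)]]
def pts(x):
    a=[x[3],-x[3],np.pi+x[3],np.pi-x[3]]
    return np.array([[x[0]+.159*np.cos(t+x[2]),x[1]+.159*np.sin(t+x[2]),.115] for t in a]+[[x[0],x[1],.12]])
def r(x): 
    p=pts(x); return np.r_[proj(d,p)-bt,proj(s,p)-bs].ravel()
def rw(x): return r(x)
o=least_squares(rw,[.524,-.031,.14,.6],loss='soft_l1')
print(o.x,np.degrees(o.x[2:])); print(r(o.x).reshape(-1,2).round(1))
E
```

```text
[ 0.52687787 -0.0319894   0.14426482  0.60672178] [ 8.26576544 34.76259748]
[[-0.2 -1.3]
 [ 2.3 -2.6]
 [-0.2 -0.7]
 [ 0.1 -0.7]
 [-0.1 -0.7]
 [-0.6  0.5]
 [-0.2  0.1]
 [-0.4  0.2]
 [-0.6  1.1]
 [-0.7  0.6]]
```

```bash
cat >> h.py <<'E'
from scipy.spatial.transform import Rotation as Ro
AX=np.array([.526,-.032]); YAW=np.radians(8.27)
def loc(p): # world->turntable
    v=np.array(p[:2])-AX; c,s=np.cos(YAW),np.sin(YAW); return np.array([c*v[0]+s*v[1],-s*v[0]+c*v[1]])
def wor(q):
    c,s=np.cos(YAW),np.sin(YAW); return AX+np.array([c*q[0]-s*q[1],s*q[0]+c*q[1]])
def st():
    s=arm.observe(); R=Ro.from_rotvec(s['ee_rot']).as_matrix()
    y=np.degrees(np.arctan2(R[1,1],R[0,1]))
    print('t',round(s['clock'],2),'pos',np.round(s['position'],4),'loc',np.round(loc(s['position']),4),'yaw_loc',round(y-np.degrees(YAW),1),'F',np.round(s['force'],1),'w',round(s['width'],3),'tilt',round(np.degrees(np.arccos(-R[2,2])),2),'j7',round(s['joints'][6],2))
    return s,R,y
def go(xy,z=None,yl=None):
    s,R,y=st(); p=s['position']; t=np.array([xy[0],xy[1],p[2] if z is None else z])
    print('shift mm',np.round(1000*R.T@(t-p),1), 'turn', None if yl is None else round((-(yl+np.degrees(YAW)-y)+180)%360-180,1))
E
python3 - <<'E'
from h import *
print(loc((.5665,-.333)),loc((.557,-.253)))
go((.5665,-.333),None,90)
E
```

```text
[-0.00321641 -0.30369541] [-0.00111057 -0.22316085]
t 0.3 pos [0.1852 0.5968 0.2265] loc [-0.2468  0.6713] yaw_loc 64.5 F [ 0.1 -0.2  0.3] w 1.002 tilt 0.03 j7 -0.08
shift mm [-6.397e+02 -7.751e+02  4.000e-01] turn -25.5
```

```bash
python3 -m inch '[[[0,-30,-36,0,0],[0,-30,-36,0,0],[0,-30,-36,0,0],[0,-30,-36,0,0],[0,-30,-36,0,0],[0,-30,-36,0,0],[0,-30,-36,0,0],[0,-30,-36,0,0],[0,-30,-36,0,0],[0,-30,-36,0,0],[0,-30,-36,0,0],[0,-30,-36,0,0]]]'; python3 -c "
from h import *
go((.5665,-.333),None,90)"
```

```text
clock: 1.5
position: [0.4059, 0.0651, 0.225]
ee_rot: [0.453, 3.107, 0.011]
force: [1.9, 0.1, 0.2]
width: 0.998
t 1.5 pos [0.4059 0.0651 0.225 ] loc [-0.1049  0.1133] yaw_loc 65.1 F [1.9 0.1 0.2] w 0.998 tilt 0.41 j7 1.05
shift mm [-267.5 -335.7   -2.3] turn -24.9
```

```bash
python3 -m inch '[[[0,-30,-37,0,0],[0,-30,-37,0,0],[0,-30,-37,0,0],[0,-30,-37,0,0],[0,-30,-37,0,0],[0,-30,-37,0,0],[0,-30,-37,0,0],[0,-30,-37,0,0],[0,-15,-18,0,0],[0,0,0,0,-8],[0,0,0,0,-8],[0,0,0,0,-8]]]'; python3 -c "
from h import *
go((.5665,-.333),None,90)"
```

```text
clock: 2.7
position: [0.5657, -0.3335, 0.2223]
ee_rot: [-0.215, 3.128, 0.006]
force: [-0.1, -0.4, 0.4]
width: 1.0
t 2.7 pos [ 0.5657 -0.3335  0.2223] loc [-0.0041 -0.3041] yaw_loc 89.6 F [-0.1 -0.4  0.4] w 1.0 tilt 0.4 j7 2.38
shift mm [-0.9  0.4  0. ] turn -0.4
```

```bash
python3 -m inch '[[[0.5,0,0,0,8],[0.5,0,0,0,0],[0.5,0,0,0,0],[0.5,0,0,30,0],[0.5,0,0,30,0],[0.5,0,0,20,0],[0.5,0,0,0,0]]]' 15; python3 - <<'E'
from h import *
st(); d=snap('side'); cv2.imwrite('pics/k1.png',cv2.resize(d['frame'][280:450,380:540],None,fx=4,fy=3.5))
E
```

```text
clock: 3.4
position: [0.5672, -0.3334, 0.141]
ee_rot: [-0.026, 3.133, 0.005]
force: [0.3, -0.2, 1.1]
width: 0.507
t 3.4 pos [ 0.5672 -0.3334  0.141 ] loc [-0.0026 -0.3042] yaw_loc 82.7 F [ 0.3 -0.2  1.1] w 0.507 tilt 0.51 j7 2.31
```

View pics/k1.png

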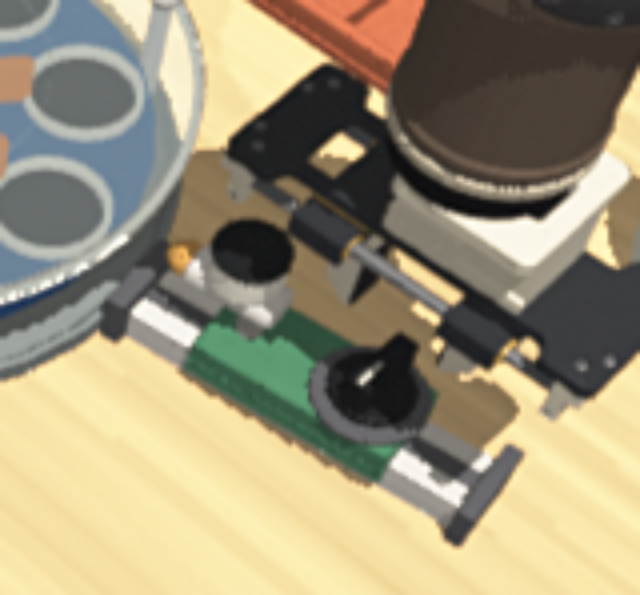

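```bash
python3 -m inch '[[[0.5,0,0,25,0],[0.5,0,0,25,0],[0.5,0,0,16,0],[0.5,0,0,0,0],[1,0,0,0,0],[1,0,0,0,0],[1,0,0,0,0],[1,0,0,0,0]]]' 15; python3 - <<'E'
from h import *
st(); d=snap('side'); cv2.imwrite('pics/k2.png',cv2.resize(d['frame'][280:450,380:540],None,fx=4,fy=3.5))
E
```

```text
clock: 4.25
position: [0.5743, -0.3366, 0.085]
ee_rot: [-0.035, 3.119, -0.005]
force: [0.6, 2.6, -1.7]
width: 0.198
t 4.25 pos [ 0.5743 -0.3366  0.085 ] loc [ 0.004  -0.3084] yaw_loc 83.0 F [ 0.6  2.6 -1.7] w 0.198 tilt 1.29 j7 2.35
```

View pics/k2.png

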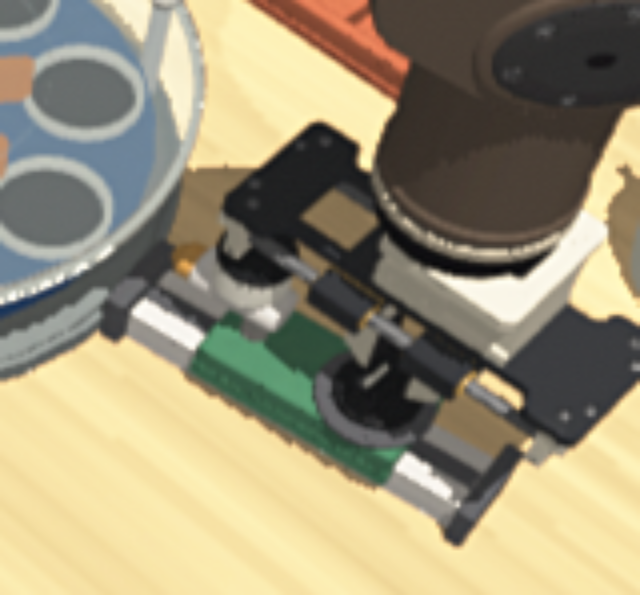

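```bash
python3 - <<'E'
from h import *
s,_,_=st(); print(s['joints'].round(3), s['dq'].round(3), s['ft_torque'])
E
```

```text
t 4.3 pos [ 0.5744 -0.3364  0.085 ] loc [ 0.0041 -0.3082] yaw_loc 83.0 F [2.2 2.8 0.6] w 0.16 tilt 1.3 j7 2.35
[ 0.172  0.652  0.441  1.661 -0.352  0.886  2.347] [-0.002  0.003 -0.004 -0.    -0.003 -0.007 -0.001] [ 0.62692254 -0.2790385  -0.02417264]
```

```bash
python3 -m inch '[[[0.6,0,0,0,0],[0.6,0,0,0,0],[0.6,0,0,0,0]]]' 15; python3 - <<'E'
from h import *
go((.5668,-.333),0.072,82)
E
```

```text
clock: 4.6
position: [0.5748, -0.3372, 0.0859]
ee_rot: [-0.035, 3.118, -0.008]
force: [0.2, -1.3, 1.0]
width: 0.362
t 4.6 pos [ 0.5748 -0.3372  0.0859] loc [ 0.0044 -0.309 ] yaw_loc 83.0 F [ 0.2 -1.3  1. ] w 0.362 tilt 1.39 j7 2.35
shift mm [ 8.3  4.4 13.7] turn 1.0
```

```bash
python3 -m inch '[[[0.6,4,2,0,0],[0.6,4,2,0,1],[0.6,0,0,7,0],[0.6,0,0,7,0]]]' 15; python3 - <<'E'
from h import *
go((.5668,-.333),0.072,82)
E
```

```text
clock: 5.0
position: [0.5665, -0.3339, 0.0719]
ee_rot: [-0.004, 3.116, -0.009]
force: [-0.4, 0.4, -0.6]
width: 0.403
t 5.0 pos [ 0.5665 -0.3339  0.0719] loc [-0.0033 -0.3046] yaw_loc 81.9 F [-0.4  0.4 -0.6] w 0.403 tilt 1.48 j7 2.34
shift mm [-0.3  0.9 -0.1] turn -0.1
```

```bash
python3 -m inch '[[[1,0,0,0,0],[1,0,0,0,0],[1,0,0,0,0],[1,0,0,0,0],[1,0.8,6,0,0],[1,0.8,6,0,0],[1,0.8,6,0,0],[1,0.8,6,0,0],[1,0.8,6,0,0],[1,0.8,6,0,0]]]' 30; python3 -c "
from h import *
st()"
```

```text
clock: 6.0
position: [0.5601, -0.2969, 0.0699]
ee_rot: [-0.003, 3.118, -0.012]
force: [0.1, -3.0, -1.2]
width: 0.152
t 6.0 pos [ 0.5601 -0.2969  0.0699] loc [-0.0043 -0.267 ] yaw_loc 81.8 F [ 0.1 -3.  -1.2] w 0.152 tilt 1.4 j7 2.3
```

```bash
python3 -m inch '[[[1,0.7,5,-1,0],[1,0.7,5,-1,0],[1,0.7,5,0,0],[1,0.7,5,0,0],[1,0.7,5,0,0]]]' 30; python3 -c "
from h import *
st()"
```

```text
clock: 6.5
position: [0.559, -0.288, 0.0706]
ee_rot: [0.011, 3.108, -0.057]
force: [8.6, -37.3, -27.9]
width: 0.241
t 6.5 pos [ 0.559  -0.288   0.0706] loc [-0.0042 -0.2581] yaw_loc 81.3 F [  8.6 -37.3 -27.9] w 0.241 tilt 2.84 j7 2.26
```

```bash
python3 -m inch '[[[1,-0.4,-3,0,0],[1,0,0,0,0]]]' 30; python3 - <<'E'
from h import *
st(); d=snap('side'); cv2.imwrite('pics/k3.png',cv2.resize(d['frame'][280:450,380:540],None,fx=4,fy=3.5))
d=snap('top'); cv2.imwrite('pics/k3t.png',cv2.resize(d['frame'][190:300,390:520],None,fx=5,fy=5))
E
```

```text
clock: 6.7
position: [0.5592, -0.2941, 0.0707]
ee_rot: [0.016, 3.106, -0.064]
force: [1.4, 1.0, -1.1]
width: 0.154
t 6.7 pos [ 0.5592 -0.2941  0.0707] loc [-0.0049 -0.2642] yaw_loc 81.1 F [ 1.4  1.  -1.1] w 0.154 tilt 3.09 j7 2.26
```

View pics/k3.png

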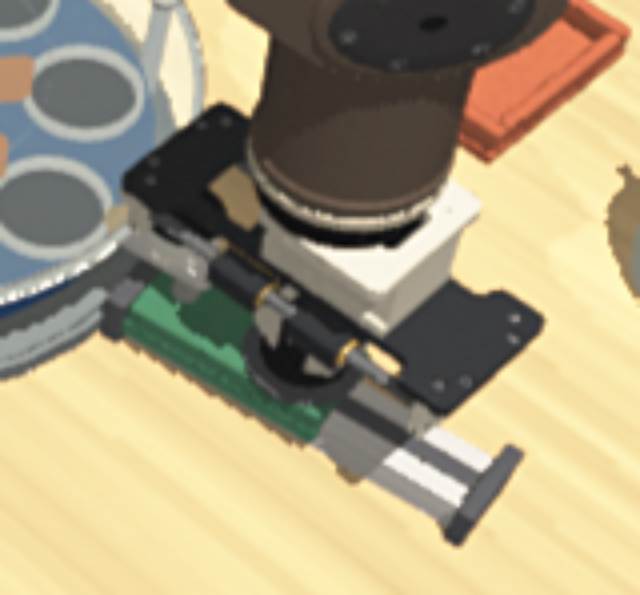

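View pics/k3t.png

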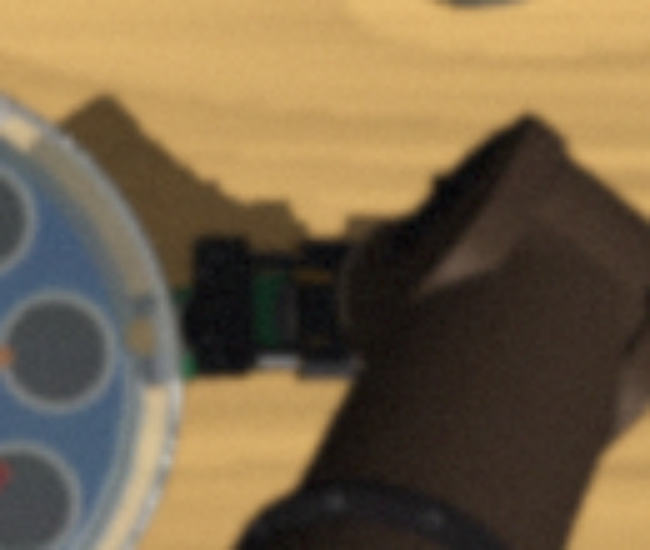

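```bash
python3 -m inch '[[[1,0.5,3,0,0],[1,0.5,3,0,0],[1,0.2,2,0,0]]]' 40; python3 -c "
from h import *
st()"
```

```text
clock: 7.1
position: [0.559, -0.2929, 0.0708]
ee_rot: [0.02, 3.101, -0.082]
force: [2.7, -9.0, -9.0]
width: 0.153
t 7.1 pos [ 0.559  -0.2929  0.0708] loc [-0.0048 -0.2629] yaw_loc 80.9 F [ 2.7 -9.  -9. ] w 0.153 tilt 3.78 j7 2.25
```

```bash
python3 -m inch '[[[1,0,0,0,8],[1,0,0,0,8],[1,0,0,0,8],[1,0,0,0,8]]]' 40; python3 -c "
from h import *
st()"
```

```text
clock: 7.5
position: [0.5597, -0.291, 0.0708]
ee_rot: [0.894, 2.956, -0.059]
force: [2.9, -4.6, -6.7]
width: 0.148
t 7.5 pos [ 0.5597 -0.291   0.0708] loc [-0.0039 -0.2611] yaw_loc 48.0 F [ 2.9 -4.6 -6.7] w 0.148 tilt 3.75 j7 1.8
```

```bash
python3 -m inch '[[[1,0,0,0,8],[1,0,0,0,8],[1,0,0,0,6],[1,0,0,0,4]]]' 40; python3 -c "
from h import *
s=st()[0];print(s['ft_torque'])"
```

```text
clock: 7.9
position: [0.5609, -0.2898, 0.0708]
ee_rot: [1.555, 2.657, -0.039]
force: [2.6, -4.9, -5.3]
width: 0.148
t 7.9 pos [ 0.5609 -0.2898  0.0708] loc [-0.0025 -0.2602] yaw_loc 21.1 F [ 2.6 -4.9 -5.3] w 0.148 tilt 3.88 j7 1.43
[-0.89446262  0.29064129  0.24032692]
```

```bash
python3 -m inch '[[[1,0,0,0,5],[1,0,0,0,5]]]' 40; python3 -c "
from h import *
s=st()[0];print(s['ft_torque'])"
```

```text
clock: 8.1
position: [0.5614, -0.2895, 0.0708]
ee_rot: [1.784, 2.505, -0.032]
force: [1.1, -5.0, -4.4]
width: 0.155
t 8.1 pos [ 0.5614 -0.2895  0.0708] loc [-0.002  -0.2599] yaw_loc 10.9 F [ 1.1 -5.  -4.4] w 0.155 tilt 3.96 j7 1.29
[-1.06383089  0.43391939  0.78885159]
```

```bash
python3 -m inch '[[[1,0,0,0,-3],[1,-3,0.5,0,0],[1,-3,0.5,0,0],[1,-3,0,0,0]]]' 60; python3 -c "
from h import *
s=st()[0];print(s['ft_torque'])"
```

```text
clock: 8.5
position: [0.5615, -0.2908, 0.0706]
ee_rot: [1.723, 2.565, -0.029]
force: [-4.5, 4.4, 5.1]
width: 0.146
t 8.5 pos [ 0.5615 -0.2908  0.0706] loc [-0.0021 -0.2613] yaw_loc 14.0 F [-4.5  4.4  5.1] w 0.146 tilt 3.15 j7 1.33
[0.59238716 1.43909722 0.2616761 ]
```

```bash
python3 -m inch '[[[1,-4,0,0,0],[1,-4,0,0,0],[1,-4,0,0,0],[1,-4,0,0,0]]]' 60; python3 -c "
from h import *
s,R,_=st();print(s['ft_torque'],R[:,2], R[:2,2]@R[:2,:2])"
```

```text
clock: 8.9
position: [0.5625, -0.2972, 0.0707]
ee_rot: [1.73, 2.581, -0.018]
force: [-6.4, 3.2, 5.0]
width: 0.152
t 8.9 pos [ 0.5625 -0.2972  0.0707] loc [-0.002  -0.2677] yaw_loc 14.1 F [-6.4  3.2  5. ] w 0.152 tilt 2.08 j7 1.34
[0.21080232 1.53524825 0.21038461] [ 0.0218951  -0.02885995 -0.99934364] [-0.03499526  0.00926833]
```

```bash
python3 -m inch '[[[0.6,0,0,0,0],[0.6,0,0,0,0],[0.6,0,0,0,0],[0.5,0,0,-30,0],[0.5,0,0,-40,0],[0.5,0,0,-40,0],[0.5,-30,0,-20,0],[0.3,-40,0,0,0],[0.3,-40,0,0,0],[0.3,-40,0,0,0]]]' 20; python3 - <<'E'
from h import *
s,R,_=st();print(R[:2,2]@R[:2,:2])
d=snap('side'); cv2.imwrite('pics/k4.png',cv2.resize(d['frame'][280:450,380:540],None,fx=4,fy=3.5))
d=snap('top','k4top.png'); cv2.imwrite('pics/k4t.png',cv2.resize(d['frame'][190:300,390:520],None,fx=5,fy=5))
E
```

```text
clock: 9.9
position: [0.6233, -0.4227, 0.2107]
ee_rot: [1.716, 2.593, -0.001]
force: [-0.2, -0.0, -0.1]
width: 0.684
t 9.9 pos [ 0.6233 -0.4227  0.2107] loc [ 0.0401 -0.4006] yaw_loc 14.8 F [-0.2 -0.  -0.1] w 0.684 tilt 1.83 j7 1.33
[-0.02701541  0.01706797]
```

View pics/k4.png

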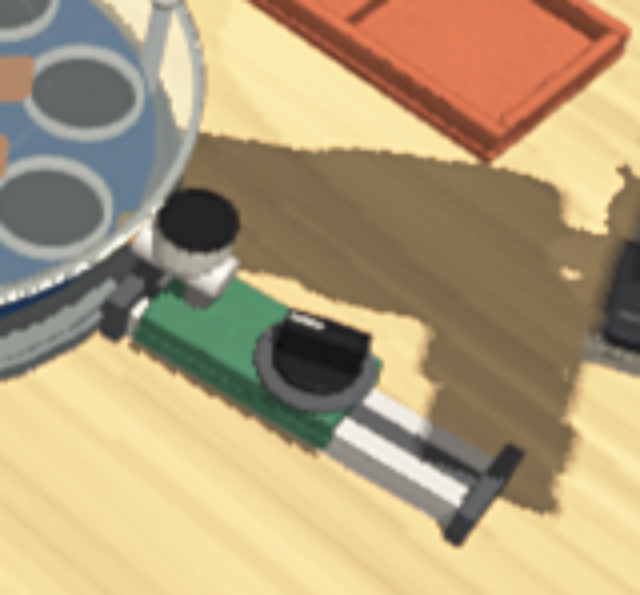

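View pics/k4t.png

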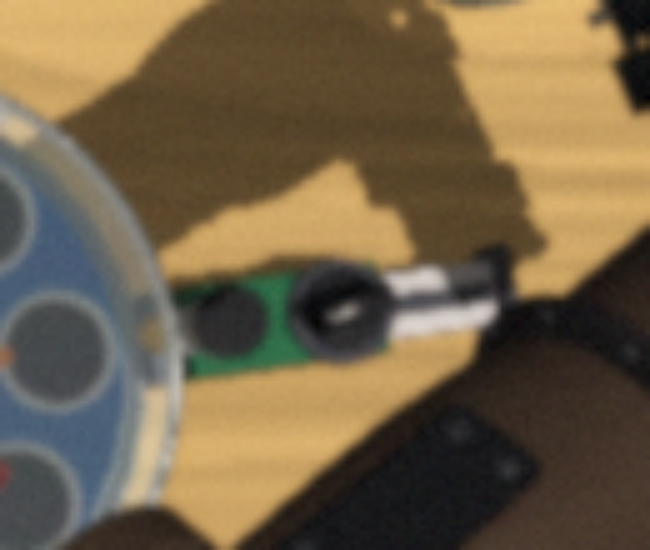

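```bash
python3 - <<'E'
from h import *
d=snap('side'); img=d['frame']
g=lambda p:(380+(p[0]+.5)/4-.5,280+(p[1]+.5)/3.5-.5)
print('disc',loc(onplane(d,*g((317,362)),.065)))
print('gun',loc(onplane(d,*g((199,222)),.129)))
for n,p,z in (('barA',(290,318),.095),('barB',(370,338),.095),('greenend',(133,335),.03),('greenendtop',(137,318),.045),('block',(120,330),.03),('greenend right top',(340,430),.045)):
    print(n,loc(onplane(d,*g(p),z)).round(4))
cv2.imwrite('pics/k5.png',cv2.resize(img[335:385,395:460],None,fx=12,fy=12,interpolation=cv2.INTER_CUBIC))
E
```

```text
disc [-0.00383615 -0.27455495]
gun [-0.00080173 -0.19587647]
barA [-0.0053 -0.2551]
barB [ 0.008  -0.2912]
greenend [-0.0281 -0.1875]
greenendtop [-0.0254 -0.1864]
block [-0.0296 -0.1806]
greenend right top [-0.0219 -0.3016]
```

View pics/k5.png

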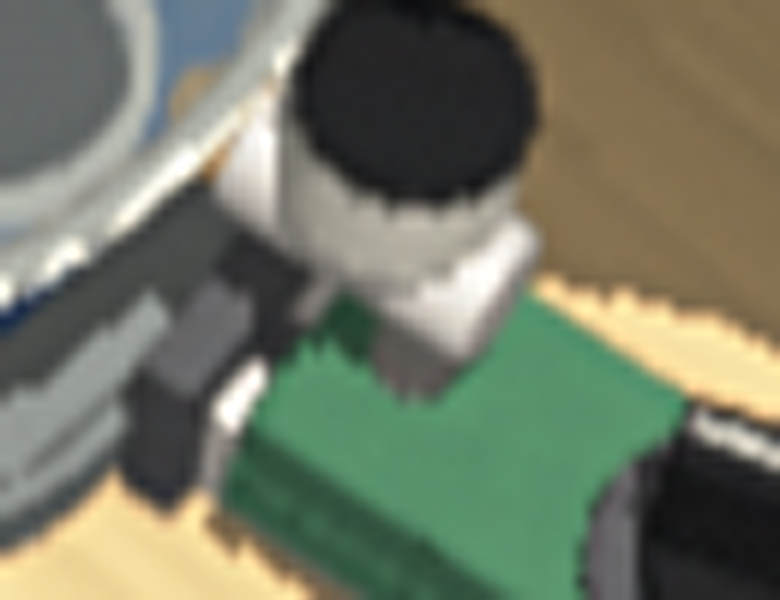

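```bash
python3 - <<'E'
from h import *
go(wor((-.002,-.2735)),.14,20)
E
```

```text
t 10.05 pos [ 0.6213 -0.4248  0.2094] loc [ 0.0378 -0.4025] yaw_loc 14.5 F [ 0.8  0.2 -0.6] w 0.697 tilt 1.78 j7 1.33
shift mm [136.7  -7.2  65.5] turn -5.5
```

```bash
python3 -m inch '[[[0.5,35,-2,0,0],[0.5,35,-2,0,0],[0.5,35,-2,0,0],[0.5,30,-2,0,0],[0.5,0,0,35,-5],[0.5,0,0,28,0],[0.5,0,0,0,0]]]' 20; python3 - <<'E'
from h import *
go(wor((-.002,-.2735)),.073,20)
E
```

```text
clock: 10.75
position: [0.5612, -0.2888, 0.1394]
ee_rot: [1.593, 2.676, 0.005]
force: [-0.5, 0.6, -0.6]
width: 0.501
t 10.75 pos [ 0.5612 -0.2888  0.1394] loc [-0.0021 -0.2592] yaw_loc 20.2 F [-0.5  0.6 -0.6] w 0.501 tilt 1.59 j7 1.38
shift mm [-12.   -5.9  66.6] turn 0.2
```

```bash
python3 -m inch '[[[0.5,-12,-6,0,0],[0.5,0,0,14,0],[0.5,0,0,14,0],[0.5,0,0,14,0],[0.5,0,0,14,0],[0.5,0,0,8,0],[0.5,0,0,0,0]]]' 20; python3 - <<'E'
from h import *
go(wor((-.002,-.2735)),.073,20)
E
```

```text
clock: 11.45
position: [0.5644, -0.3049, 0.0731]
ee_rot: [1.593, 2.672, 0.005]
force: [-0.2, 0.5, -0.0]
width: 0.498
t 11.45 pos [ 0.5644 -0.3049  0.0731] loc [-0.0012 -0.2756] yaw_loc 20.1 F [-0.2  0.5 -0. ] w 0.498 tilt 1.75 j7 1.45
shift mm [2.2 0.  0.1] turn 0.1
```

Now grip, loosen by about 35°, and look at where the bar sits.

```bash
python3 -m inch '[[[1,2,0,0,0],[1,0,0,0,0],[1,0,0,0,0],[1,0,0,0,0],[1,0,0,0,-8],[1,0,0,0,-8],[1,0,0,0,-8],[1,0,0,0,-8],[1,0,0,0,-8]]]' 30; python3 - <<'E'
from h import *
s=st()[0]; print(s['ft_torque'])
E
```

```text
clock: 12.35
position: [0.5659, -0.302, 0.074]
ee_rot: [0.546, 3.06, -0.013]
force: [0.1, -0.3, -4.9]
width: 0.162
t 12.35 pos [ 0.5659 -0.302   0.074 ] loc [ 0.0006 -0.2729] yaw_loc 61.5 F [ 0.1 -0.3 -4.9] w 0.162 tilt 1.95 j7 2.02
[ 0.2218094  -0.06051086 -0.20886055]
```

```bash
python3 -m inch '[[[1,1.9,3.5,0,0],[1,1.9,3.5,0,0],[1,1.9,3.5,0,0]]]' 40; python3 - <<'E'
from h import *
s=st()[0]
E
```

```text
clock: 12.65
position: [0.5644, -0.2932, 0.0742]
ee_rot: [0.557, 3.055, -0.02]
force: [7.0, -16.7, -18.6]
width: 0.147
t 12.65 pos [ 0.5644 -0.2932  0.0742] loc [ 0.0004 -0.264 ] yaw_loc 61.1 F [  7.  -16.7 -18.6] w 0.147 tilt 2.22 j7 2.01
```

Contact with the stop again (about 9 mm further). Tighten now, keeping a light push.

```bash
python3 -m inch '[[[1,0.3,0.8,0,8],[1,0.4,0.7,0,8],[1,0.5,0.6,0,8],[1,0.6,0.5,0,8],[1,0.6,0.4,0,8],[1,0.6,0.3,0,8],[1,0.5,0,0,7],[1,0.5,0,0,7]]]' 60; python3 - <<'E'
from h import *
s=st()[0]; print(s['ft_torque'])
d=snap('side'); cv2.imwrite('pics/k6.png',cv2.resize(d['frame'][335:385,395:460],None,fx=12,fy=12,interpolation=cv2.INTER_CUBIC))
E
```

```text
clock: 13.45
position: [0.563, -0.2931, 0.0741]
ee_rot: [2.109, 2.263, -0.007]
force: [-1.7, -2.8, -3.0]
width: 0.188
t 13.45 pos [ 0.563  -0.2931  0.0741] loc [-0.001  -0.2637] yaw_loc -4.2 F [-1.7 -2.8 -3. ] w 0.188 tilt 2.79 j7 1.09
[-0.69196891  0.5534534   1.96486342]
```

View pics/k6.png

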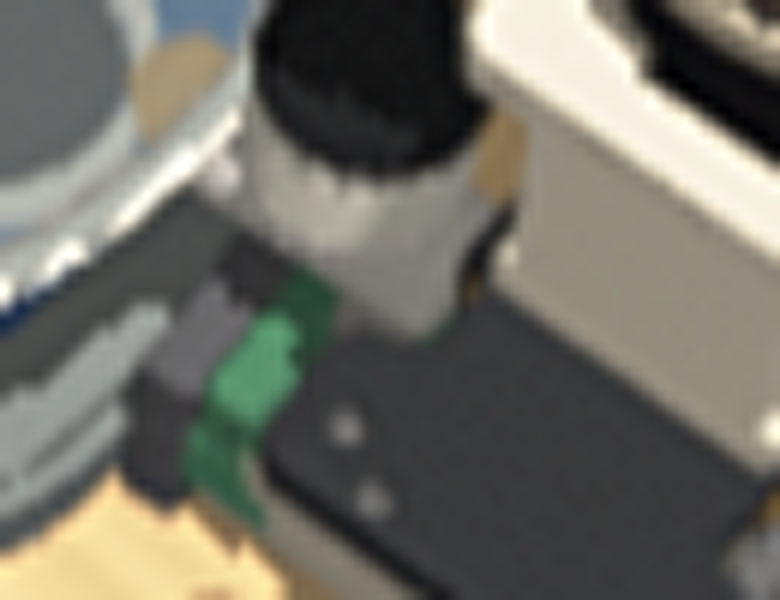

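```bash
python3 -m inch '[[[0.5,0,0,0,0],[0.5,0,0,0,0],[0.5,0,0,0,0],[0.5,0,0,-15,0],[0.5,0,0,-25,0],[0.5,0,0,-40,0],[0.5,0,0,-40,0],[0.3,0,0,-30,-4]]]' 20; python3 - <<'E'
from h import *
s,R,_=st(); print(R[:2,2]@R[:2,:2])
d=snap('side')
cv2.imwrite('pics/k7.png',cv2.resize(d['frame'][280:450,380:540],None,fx=4,fy=3.5))
E
```

```text
clock: 14.3
position: [0.5563, -0.2849, 0.2298]
ee_rot: [2.042, 2.332, -0.009]
force: [0.8, -0.3, 0.6]
width: 0.545
t 14.3 pos [ 0.5563 -0.2849  0.2298] loc [-0.0063 -0.2546] yaw_loc -0.7 F [ 0.8 -0.3  0.6] w 0.545 tilt 2.46 j7 1.0
[-0.03594532  0.02334555]
```

View pics/k7.png

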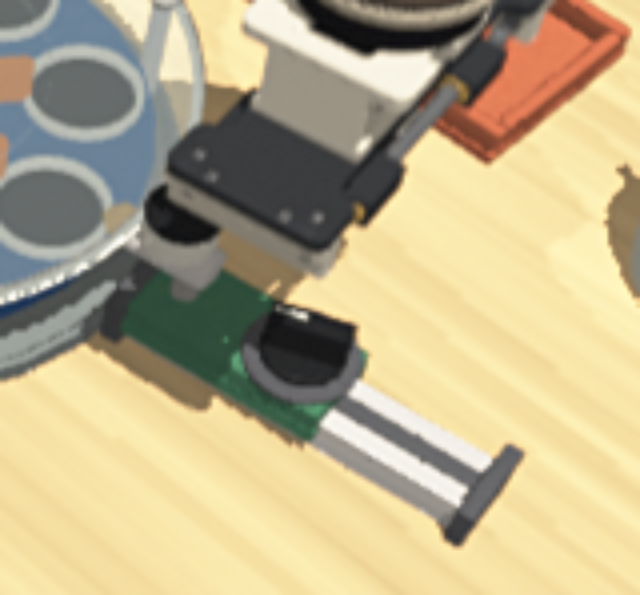

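```bash
cat >> h.py <<'E'
def cupscan():
    t=snap('top'); s=snap('side')
    for c in cups(t,.048):
        if .38<c[3][0]<.66 and .24<c[3][1]<.45: print('T',c, 'loc',loc(c[3]).round(4))
    for c in cups(s,.046):
        if .38<c[3][0]<.66 and .24<c[3][1]<.45: print('S',c, 'loc',loc(c[3]).round(4))
E
python3 - <<'E'
from h import *
cupscan()
E
```

```text
T ('terra', array([213.7, 231.9]), np.int32(179), array([0.6189, 0.3763, 0.048 ])) loc [0.1507 0.3907]
T ('terra', array([239.8, 237.2]), np.int32(173), array([0.6041, 0.3034, 0.048 ])) loc [0.1255 0.3207]
T ('terra', array([241.9, 267.2]), np.int32(177), array([0.5204, 0.2963, 0.048 ])) loc [0.0417 0.3257]
T ('terra', array([210.2, 269.8]), np.int32(181), array([0.5133, 0.3838, 0.048 ])) loc [0.0472 0.4133]
T ('terra', array([214.3, 299.7]), np.int32(181), array([0.4311, 0.3709, 0.048 ])) loc [-0.036   0.4124]
T ('blue', array([246.2, 299.8]), np.int32(177), array([0.431 , 0.2833, 0.048 ])) loc [-0.0487  0.3257]
S ('terra', array([230.4, 218. ]), np.int32(309), array([0.5106, 0.376 , 0.046 ])) loc [0.0434 0.406 ]
S ('terra', array([254.3, 235.5]), np.int32(323), array([0.5178, 0.2889, 0.046 ])) loc [0.038  0.3187]
S ('terra', array([206.3, 237.8]), np.int32(325), array([0.4282, 0.3632, 0.046 ])) loc [-0.0399  0.4052]
```

```bash
python3 - <<'E'
from h import *
go(wor((-.036,.411)),.2,0)
E
```

```text
t 14.45 pos [ 0.5572 -0.2855  0.2297] loc [-0.0055 -0.2553] yaw_loc -0.7 F [1.1 0.2 0.2] w 0.665 tilt 2.61 j7 1.0
shift mm [666.6 -38.8   4. ] turn -0.7
```

```bash
python3 -m inch '[[[0.25,48,-3,0,0],[0.25,48,-3,0,0],[0.25,48,-3,0,0],[0.25,48,-3,0,0],[0.25,48,-3,0,0],[0.25,48,-3,0,0],[0.25,48,-3,0,0],[0.25,48,-3,0,0],[0.25,48,-3,0,0],[0.25,48,-3,0,0],[0.25,48,-3,0,0],[0.25,48,-3,0,0]]]' 15; python3 - <<'E'
from h import *
go(wor((-.036,.411)),.12,0)
E
```

```text
clock: 15.65
position: [0.4409, 0.2915, 0.2033]
ee_rot: [2.073, 2.308, -0.013]
force: [1.3, -0.1, 0.3]
width: 0.753
t 15.65 pos [0.4409 0.2915 0.2033] loc [-0.0377  0.3323] yaw_loc -2.1 F [ 1.3 -0.1  0.3] w 0.753 tilt 2.33 j7 -0.03
shift mm [81.6 -2.9 80.4] turn -2.1
```

```bash
python3 -m inch '[[[0.25,28,-1,0,0],[0.25,28,-1,0,0],[0.25,26,-1,0,-2],[0.25,0,0,26,0],[0.25,0,0,26,0],[0.25,0,0,26,0],[0.25,0,0,0,0]]]' 15; python3 - <<'E'
from h import *
go(wor((-.036,.411)),.026,0)
E
```

```text
clock: 16.35
position: [0.4221, 0.3822, 0.1149]
ee_rot: [2.02, 2.358, -0.025]
force: [-0.8, -1.1, 1.2]
width: 0.748
t 16.35 pos [0.4221 0.3822 0.1149] loc [-0.0432  0.4249] yaw_loc 0.6 F [-0.8 -1.1  1.2] w 0.748 tilt 2.27 j7 -0.04
shift mm [-10.6   6.1  89.4] turn 0.6
```

```bash
python3 -m inch '[[[0.25,-10,6,0,0],[0.25,0,0,18,0],[0.25,0,0,18,0],[0.25,0,0,18,0],[0.25,0,0,0,0]]]' 15; python3 - <<'E'
from h import *
go(wor((-.036,.411)),.026,0)
d=snap('side'); cv2.imwrite('pics/c1.png',cv2.resize(d['frame'][150:300,140:330],None,fx=4,fy=4))
E
```

```text
clock: 16.85
position: [0.4357, 0.3686, 0.0659]
ee_rot: [2.024, 2.353, -0.017]
force: [0.3, -0.3, -0.3]
width: 0.753
t 16.85 pos [0.4357 0.3686 0.0659] loc [-0.0317  0.4095] yaw_loc 0.3 F [ 0.3 -0.3 -0.3] w 0.753 tilt 2.24 j7 0.04
shift mm [ 3.  -4.9 39.7] turn 0.3
```

View pics/c1.png

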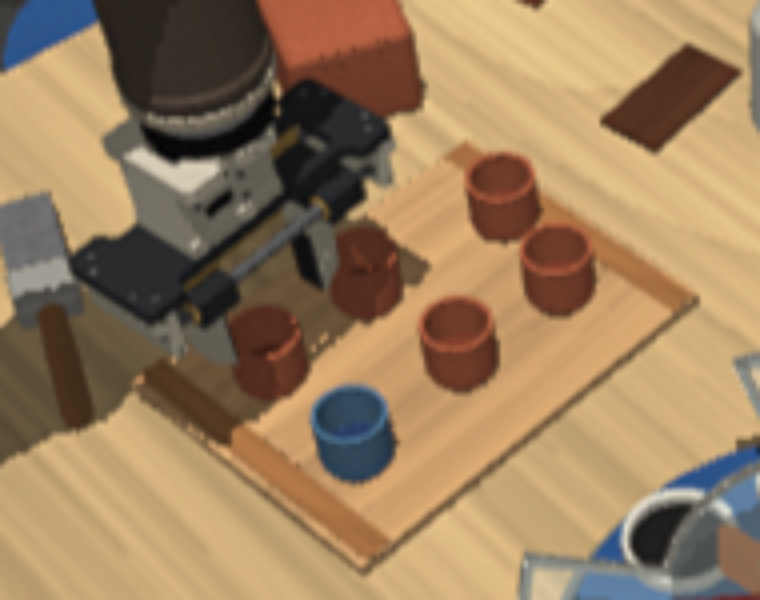

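```bash
python3 -m inch '[[[0.25,3,-5,0,0],[0.25,0,0,14,0],[0.25,0,0,14,0],[0.25,0,0,12,0],[0.25,0,0,0,0]]]' 15; python3 - <<'E'
from h import *
go(wor((-.036,.411)),.026,0)
E
```

```text
clock: 17.4
position: [0.4338, 0.371, 0.0276]
ee_rot: [2.025, 2.352, -0.006]
force: [-0.1, -0.1, 0.1]
width: 0.745
t 17.4 pos [0.4338 0.371  0.0276] loc [-0.0333  0.4121] yaw_loc 0.3 F [-0.1 -0.1  0.1] w 0.745 tilt 2.19 j7 0.08
shift mm [-1.  -2.8  1.5] turn 0.3
```

```bash
python3 -m inch '[[[0.25,0,-2.5,0,0],[1,0,0,1,0],[1,0,0,0,0],[1,0,0,0,0],[1,0,0,0,0],[1,0,0,-15,0],[1,0,0,-25,0],[1,0,0,-30,0],[1,0,0,-35,0],[1,0,0,0,0]]]' 30; python3 - <<'E'
from h import *
go(wor((0,.112)),.16,0)
cupscan()
E
```

```text
clock: 18.4
position: [0.4289, 0.3723, 0.1387]
ee_rot: [2.027, 2.348, -0.008]
force: [0.6, 0.1, -1.6]
width: 0.496
t 18.4 pos [0.4289 0.3723 0.1387] loc [-0.038  0.414] yaw_loc 0.2 F [ 0.6  0.1 -1.6] w 0.496 tilt 2.27 j7 -0.04
shift mm [-302.7   37.6  -10.5] turn 0.2
T ('terra', array([213.7, 231.8]), np.int32(176), array([0.619 , 0.3763, 0.048 ])) loc [0.1508 0.3907]
T ('terra', array([239.7, 236.9]), np.int32(174), array([0.6048, 0.3036, 0.048 ])) loc [0.1263 0.3208]
T ('terra', array([241.8, 267.2]), np.int32(178), array([0.5206, 0.2967, 0.048 ])) loc [0.0419 0.3261]
T ('blue', array([246. , 299.7]), np.int32(171), array([0.4312, 0.2838, 0.048 ])) loc [-0.0484  0.3262]
S ('terra', array([230.4, 217.6]), np.int32(324), array([0.5113, 0.3771, 0.046 ])) loc [0.0443 0.407 ]
S ('terra', array([254.2, 235.1]), np.int32(340), array([0.5184, 0.29  , 0.046 ])) loc [0.0388 0.3197]
S ('blue', array([227.9, 257.9]), np.int32(153), array([0.4288, 0.2762, 0.046 ])) loc [-0.0519  0.319 ]
```

```bash
python3 -m inch '[[[1,-20,5,-8,0],[1,-40,5,-3,0],[1,-40,5,0,0],[1,-40,5,0,0],[1,-40,5,0,0],[1,-40,5,0,0],[1,-40,4,0,0],[1,-25,4,0,0],[1,-10,0,0,0],[1,0,0,0,0]]]' 30; python3 - <<'E'
from h import *
go(wor((0,.112)),.13,0)
E
```

```text
clock: 19.5
position: [0.505, 0.0682, 0.1543]
ee_rot: [2.029, 2.35, -0.033]
force: [1.2, -0.4, -1.2]
width: 0.496
t 19.5 pos [0.505  0.0682 0.1543] loc [-0.0063  0.1022] yaw_loc 0.1 F [ 1.2 -0.4 -1.2] w 0.496 tilt 2.4 j7 0.46
shift mm [10.8  6.2 23.9] turn 0.1
```

```bash
python3 -m inch '[[[1,10,6,0,0],[1,0.5,0.5,12,0],[1,0.5,0.5,12,0],[1,0,0,0,0]]]' 30; python3 - <<'E'
from h import *
go(wor((0,.112)),.067,0)
d=snap('side'); cv2.imwrite('pics/p1.png',cv2.resize(d['frame'][200:370,250:440],None,fx=4,fy=3.5))
E
```

```text
clock: 19.9
position: [0.5095, 0.0854, 0.1261]
ee_rot: [2.023, 2.359, -0.035]
force: [-0.5, 0.4, -1.5]
width: 0.494
t 19.9 pos [0.5095 0.0854 0.1261] loc [0.0005 0.1185] yaw_loc 0.5 F [-0.5  0.4 -1.5] w 0.494 tilt 2.3 j7 0.47
shift mm [-4.2 -0.8 59.4] turn 0.5
```

View pics/p1.png

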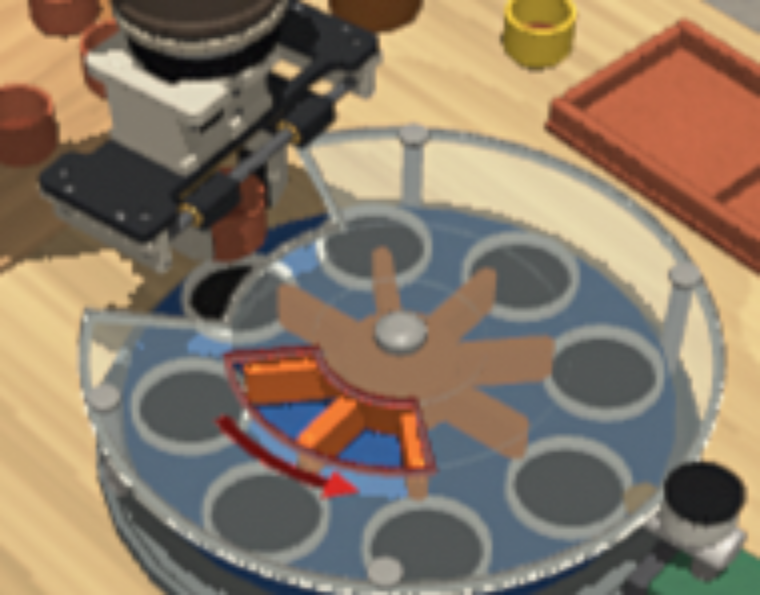

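```bash
python3 -m inch '[[[1,-4,-1,0,0],[1,0,0,12,0],[1,0,0,12,0],[1,0,0,10,0],[1,0,0,0,0]]]' 30; python3 - <<'E'
from h import *
go(wor((0,.112)),.067,0)
E
```

```text
clock: 20.45
position: [0.5093, 0.0796, 0.0898]
ee_rot: [2.022, 2.36, -0.035]
force: [-1.0, 0.0, -0.3]
width: 0.498
t 20.45 pos [0.5093 0.0796 0.0898] loc [-0.0005  0.1129] yaw_loc 0.5 F [-1.   0.  -0.3] w 0.498 tilt 2.32 j7 0.53
shift mm [ 0.   0.4 22.8] turn 0.5
```

```bash
python3 -m inch '[[[1,0,0,8,0],[1,0,0,8,0],[1,0,0,6,0],[1,0,0,0,0]]]' 30; python3 - <<'E'
from h import *
go(wor((0,.112)),.067,0)
E
```

```text
clock: 20.85
position: [0.51, 0.0784, 0.066]
ee_rot: [2.023, 2.359, -0.034]
force: [-1.7, -0.3, 4.1]
width: 0.495
t 20.85 pos [0.51   0.0784 0.066 ] loc [0.     0.1115] yaw_loc 0.5 F [-1.7 -0.3  4.1] w 0.495 tilt 2.31 j7 0.56
shift mm [ 0.4 -0.  -1.1] turn 0.5
```

```bash
python3 -m inch '[[[0.3,0,0,0,0],[0.3,0,0,0,0],[0.3,0,0,0,0],[0.3,0,0,-15,0],[0.3,0,0,-20,0],[0.3,0,0,-25,0],[0.3,0,0,-25,0],[0.3,20,0,-10,0],[0.3,0,0,0,0]]]' 20; python3 - <<'E'
from h import *
s,_,_=st()
d=snap('side'); cv2.imwrite('pics/p2.png',cv2.resize(d['frame'][200:370,250:440],None,fx=4,fy=3.5))
# slot start
a=np.radians(157.5); go(wor((.068*np.cos(a),.068*np.sin(a))),.15,-22.5)
E
```

```text
clock: 21.75
position: [0.5064, 0.101, 0.1683]
ee_rot: [2.026, 2.355, -0.033]
force: [0.1, 0.3, -0.9]
width: 0.702
t 21.75 pos [0.5064 0.101  0.1683] loc [-0.0003  0.1345] yaw_loc 0.3 F [ 0.1  0.3 -0.9] w 0.702 tilt 2.34 j7 0.39
t 21.8 pos [0.5066 0.0992 0.1682] loc [-0.0004  0.1326] yaw_loc 0.2 F [ 1.  -1.8  0.2] w 0.699 tilt 2.4 j7 0.39
shift mm [-105.5  -63.    22.1] turn 22.7
```

View pics/p2.png

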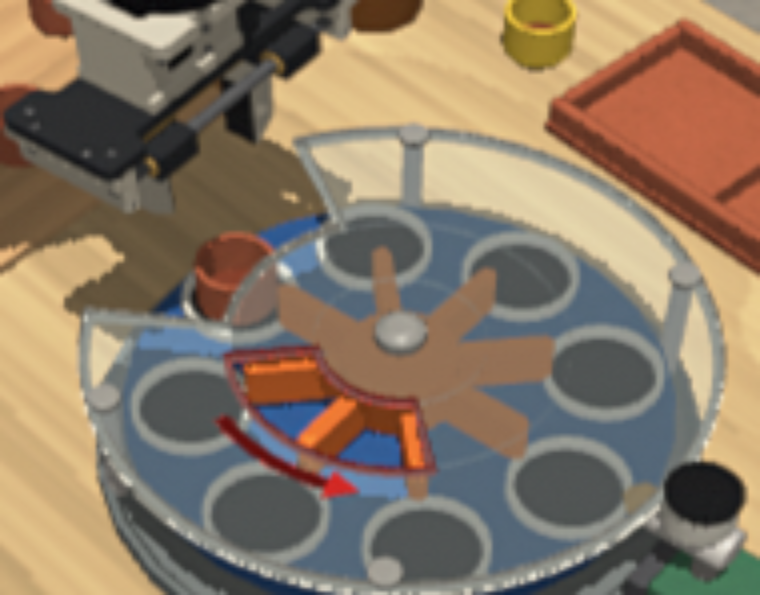

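```bash
python3 - <<'E'
from h import *
d=snap('side')
def pr(tag,d,m,off):
    ys,xs=np.nonzero(m); 
    P=np.array([loc(onplane(d,x+off[0],y+off[1],.110)) for x,y in zip(xs,ys)])
    r=np.hypot(*P.T); a=np.degrees(np.arctan2(P[:,1],P[:,0]))%360
    return P,r,a
for n,box in (('side',(300,240,400,360)),('top',(330,270,400,320))):
    d=snap(n); x0,y0,x1,y1=box; f=d['frame'][y0:y1,x0:x1].astype(int)
    hsv=cv2.cvtColor(d['frame'][y0:y1,x0:x1],cv2.COLOR_BGR2HSV)
    m=((hsv[...,0]>172)|(hsv[...,0]<4))&(hsv[...,1]>60)&(hsv[...,2]>50)
    P,r,a=pr(n,d,m,(x0,y0))
    print(n,m.sum())
    for lo,hi,nm in((.040,.056,'inner'),(.082,.096,'outer')):
        for a0 in range(140,226,12):
            k=(r>lo)&(r<hi)&(a>=a0)&(a<a0+12)
            if k.sum(): print(nm,a0,k.sum(),r[k].mean().round(4),r[k].std().round(4))
    for lo,hi in((132,144),(220,232)):
        k=(r>.055)&(r<.082)&(a>lo)&(a<hi); print('end',lo,k.sum(),a[k].mean(),a[k].std())
E
```

```text
side 464
inner 140 5 0.0432 0.001
inner 152 6 0.0432 0.001
inner 164 8 0.0435 0.0012
inner 176 12 0.0459 0.0046
inner 188 8 0.0438 0.0014
inner 200 9 0.0438 0.0017
inner 212 10 0.0441 0.0012
inner 224 8 0.0483 0.0043
outer 140 17 0.0901 0.0013
outer 152 17 0.0898 0.0022
outer 164 17 0.0908 0.0012
outer 176 14 0.0904 0.0015
outer 188 20 0.0906 0.0019
outer 200 17 0.0908 0.0012
outer 212 20 0.0917 0.0012
outer 224 15 0.088 0.0035
end 132 30 136.10860030811892 1.6398281124255334
end 220 18 228.51499718222365 0.8059821279777468
top 274
inner 140 1 0.0436 0.0
inner 164 3 0.0453 0.0021
inner 176 1 0.0459 0.0
inner 200 1 0.0441 0.0
inner 212 1 0.0458 0.0
inner 224 3 0.0465 0.003
outer 140 5 0.0929 0.0009
outer 152 1 0.0933 0.0
outer 164 20 0.0924 0.0021
outer 176 18 0.092 0.0019
outer 188 4 0.0924 0.0009
outer 200 8 0.0915 0.0018
outer 212 21 0.0914 0.0024
outer 224 12 0.0879 0.0033
end 132 7 137.05416666266333 1.003736546991796
end 220 7 226.91761075274917 0.6026656591810334
```

```bash
python3 -m inch '[[[1,0,0,0,0],[1,-25,-16,0,0],[1,-27,-16,0,0],[1,-27,-16,0,0],[1,-27,-16,0,0],[1,0,0,0,8],[1,0,0,0,8],[1,0,0,0,7],[1,0,0,0,0],[1,0,0,0,0]]]' 20; python3 - <<'E'
from h import *
a=np.radians(157.5); go(wor((.068*np.cos(a),.068*np.sin(a))),.118,-22.5)
E
```

```text
clock: 22.95
position: [0.4522, -0.0262, 0.1684]
ee_rot: [2.475, 1.873, -0.036]
force: [0.6, 0.4, -0.7]
width: -0.001
t 22.95 pos [ 0.4522 -0.0262  0.1684] loc [-0.0722  0.0164] yaw_loc -24.0 F [ 0.6  0.4 -0.7] w -0.001 tilt 2.55 j7 0.22
shift mm [14.7  3.8 49.9] turn -1.5
```

```bash
python3 -m inch '[[[1,14,3.5,0,0],[1,0,0,16,-1],[1,0,0,16,0],[1,0,0,12,0],[1,0,0,0,0]]]' 20; python3 - <<'E'
from h import *
a=np.radians(157.5); go(wor((.068*np.cos(a),.068*np.sin(a))),.077,-22.5)
d=snap('side'); cv2.imwrite('pics/s1.png',cv2.resize(d['frame'][200:370,250:440],None,fx=4,fy=3.5))
E
```

```text
clock: 23.45
position: [0.4626, -0.0108, 0.122]
ee_rot: [2.443, 1.915, -0.035]
force: [-0.7, -0.6, -0.1]
width: 0.007
t 23.45 pos [ 0.4626 -0.0108  0.122 ] loc [-0.0597  0.0301] yaw_loc -22.1 F [-0.7 -0.6 -0.1] w 0.007 tilt 2.46 j7 0.3
shift mm [-3.2 -2.1 45.2] turn 0.4
```

View pics/s1.png

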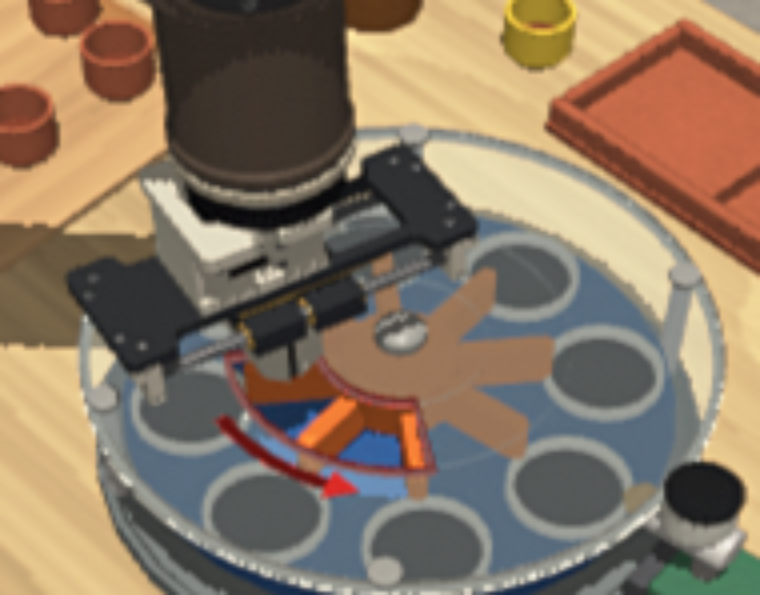

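```bash
python3 -m inch '[[[1,-3,-2,0,0],[1,0,0,8,0],[1,0,0,8,0],[1,0,0,8,0]]]' 20; python3 - <<'E'
from h import *
a=np.radians(157.5); go(wor((.068*np.cos(a),.068*np.sin(a))),.077,-22.5)
E
```

```text
clock: 23.9
position: [0.4624, -0.0134, 0.0992]
ee_rot: [2.439, 1.918, -0.028]
force: [0.1, 0.1, -0.5]
width: 0.009
t 23.9 pos [ 0.4624 -0.0134  0.0992] loc [-0.0603  0.0275] yaw_loc -21.9 F [ 0.1  0.1 -0.5] w 0.009 tilt 2.46 j7 0.34
shift mm [-1.5 -2.2 22.2] turn 0.6
```

Through the slot with no contact. Down to depth, then sweep.

```bash
python3 -m inch '[[[1,-1,-2,7,0],[1,0,0,8,0],[1,0,0,6,0],[1,0,0,0,0]]]' 20; python3 - <<'E'
from h import *
a=np.radians(157.5); go(wor((.068*np.cos(a),.068*np.sin(a))),.077,-22.5)
E
```

```text
clock: 24.3
position: [0.4593, -0.0152, 0.0751]
ee_rot: [2.44, 1.918, -0.031]
force: [0.3, -0.3, -0.1]
width: 0.002
t 24.3 pos [ 0.4593 -0.0152  0.0751] loc [-0.0636  0.0263] yaw_loc -21.9 F [ 0.3 -0.3 -0.1] w 0.002 tilt 2.45 j7 0.39
shift mm [-0.   0.8 -1.9] turn 0.6
```

```bash
python3 -m inch '[[[1,-5.9,0.6,0,-5],[1,-5.9,0.3,0,-5],[1,-5.9,0.3,0,-5],[1,-5.9,0.3,0,-5]]]' 20; python3 - <<'E'
from h import *
s=st()[0]; l=loc(s['position']); print('r',np.hypot(*l),'ang',np.degrees(np.arctan2(l[1],l[0]))%360)
E
```

```text
clock: 24.7
position: [0.4568, -0.0353, 0.075]
ee_rot: [2.059, 2.337, -0.042]
force: [-1.4, 2.2, 0.9]
width: 0.002
t 24.7 pos [ 0.4568 -0.0353  0.075 ] loc [-0.0689  0.0067] yaw_loc -1.0 F [-1.4  2.2  0.9] w 0.002 tilt 2.18 j7 0.69
r 0.06926566478827682 ang 174.46918741738696
```

```bash
python3 -m inch '[[[1,-6.5,0.8,0,-4],[1,-6.5,0.5,0,-4.5],[1,-6.5,0.5,0,-4.5],[1,-6.5,0.5,0,-4.5]]]' 20; python3 - <<'E'
from h import *
s=st()[0]; l=loc(s['position']); print('r',np.hypot(*l),'ang',np.degrees(np.arctan2(l[1],l[0]))%360)
E
```

```text
clock: 25.1
position: [0.4626, -0.0589, 0.0755]
ee_rot: [1.666, 2.644, -0.047]
force: [-0.4, -1.2, -0.3]
width: 0.004
t 25.1 pos [ 0.4626 -0.0589  0.0755] loc [-0.0666 -0.0175] yaw_loc 17.3 F [-0.4 -1.2 -0.3] w 0.004 tilt 1.97 j7 0.98
r 0.06885391193194339 ang 194.70704868550405
```

```bash
python3 -m inch '[[[1,-6.3,0.5,0,-4.5],[1,-6.3,0.5,0,-4.5],[1,-4,0.3,0,-3],[1,0,0,0,0]]]' 20; python3 - <<'E'
from h import *
s=st()[0]; l=loc(s['position']); print('r',np.hypot(*l),'ang',np.degrees(np.arctan2(l[1],l[0]))%360)
d=snap('side'); cv2.imwrite('pics/s2.png',cv2.resize(d['frame'][200:370,250:440],None,fx=4,fy=3.5))
E
```

```text
clock: 25.5
position: [0.472, -0.0737, 0.0763]
ee_rot: [1.369, 2.814, -0.049]
force: [-1.4, 2.8, 1.2]
width: 0.004
t 25.5 pos [ 0.472  -0.0737  0.0763] loc [-0.0594 -0.0335] yaw_loc 29.8 F [-1.4  2.8  1.2] w 0.004 tilt 1.91 j7 1.17
r 0.06822015247423668 ang 209.38642336154152
```

View pics/s2.png

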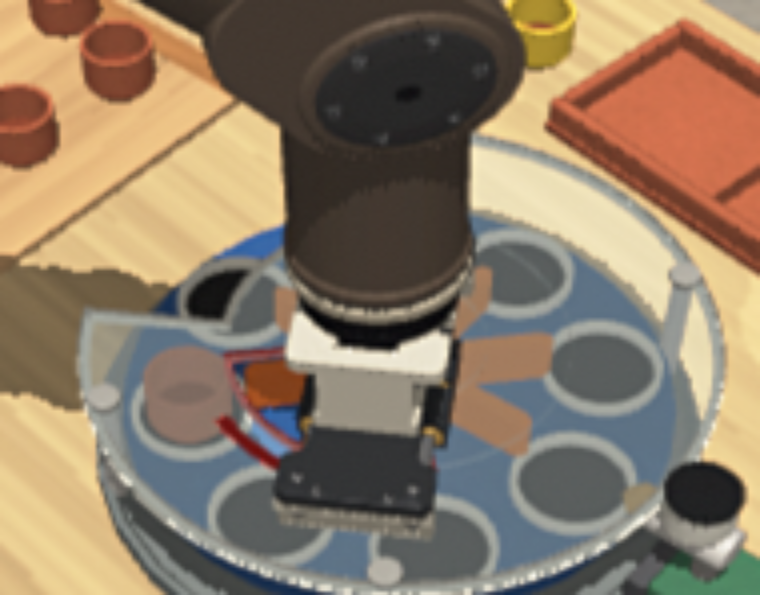

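```bash
python3 -m inch '[[[1,4,0,0,0],[1,2,0,-10,0],[1,0,0,-20,0],[1,0,0,-25,0],[1,0,0,-25,0],[1,0,0,-10,8],[0.6,0,0,0,8],[0.3,0,0,0,8],[0.25,0,0,0,6],[0.25,0,0,0,0]]]' 20; python3 - <<'E'
from h import *
go(wor((.0417,.412)),.2,0); cupscan()
E
```

```text
clock: 26.55
position: [0.4687, -0.065, 0.1753]
ee_rot: [2.08, 2.321, -0.037]
force: [-0.2, 0.6, 0.9]
width: 0.306
t 26.55 pos [ 0.4687 -0.065   0.1753] loc [-0.0615 -0.0244] yaw_loc -2.0 F [-0.2  0.6  0.9] w 0.306 tilt 1.96 j7 0.55
shift mm [438.6  87.9 -39.7] turn -2.0
T ('terra', array([213.6, 231.8]), np.int32(189), array([0.619 , 0.3767, 0.048 ])) loc [0.1508 0.3911]
T ('terra', array([239.7, 237.1]), np.int32(179), array([0.6044, 0.3037, 0.048 ])) loc [0.1259 0.3209]
T ('terra', array([241.8, 267.2]), np.int32(180), array([0.5204, 0.2967, 0.048 ])) loc [0.0417 0.3261]
T ('terra', array([210.2, 269.7]), np.int32(181), array([0.5136, 0.3839, 0.048 ])) loc [0.0476 0.4134]
T ('blue', array([246. , 299.6]), np.int32(170), array([0.4313, 0.2837, 0.048 ])) loc [-0.0483  0.326 ]
S ('terra', array([230.4, 217.7]), np.int32(319), array([0.5111, 0.377 , 0.046 ])) loc [0.0441 0.4069]
S ('terra', array([254.2, 235.3]), np.int32(333), array([0.5183, 0.2895, 0.046 ])) loc [0.0386 0.3193]
```

```bash
python3 -m inch '[[[0.25,25,5,-10,-2],[0.25,45,12,0,0],[0.25,48,12,0,0],[0.25,48,12,0,0],[0.25,48,12,0,0],[0.25,48,12,0,0],[0.25,48,12,0,0],[0.25,48,12,0,0],[0.25,48,8,0,0],[0.25,25,0,0,0],[0.25,0,0,0,0]]]' 20; python3 - <<'E'
from h import *
go(wor((.046,.412)),.1,0)
E
```

```text
clock: 27.75
position: [0.4964, 0.3868, 0.1725]
ee_rot: [1.998, 2.392, -0.031]
force: [-0.7, 0.2, -0.2]
width: 0.751
t 27.75 pos [0.4964 0.3868 0.1725] loc [0.031  0.4187] yaw_loc 2.0 F [-0.7  0.2 -0.2] w 0.751 tilt 1.83 j7 -0.08
shift mm [-4.9 14.7 72.7] turn 2.0
```

```bash
python3 -m inch '[[[0.25,-5,15,0,2],[0.25,0,0,25,0],[0.25,0,0,25,0],[0.25,0,0,22,0],[0.25,0,0,0,0]]]' 20; python3 - <<'E'
from h import *
go(wor((.046,.412)),.027,0)
E
```

```text
clock: 28.25
position: [0.5135, 0.3801, 0.0997]
ee_rot: [2.027, 2.365, -0.031]
force: [-0.2, 1.0, -0.6]
width: 0.752
t 28.25 pos [0.5135 0.3801 0.0997] loc [0.047  0.4096] yaw_loc 0.5 F [-0.2  1.  -0.6] w 0.752 tilt 1.89 j7 -0.03
shift mm [ 4.8 -1.1 72.6] turn 0.5
```

```bash
python3 -m inch '[[[0.25,5,-1,0,0],[0.25,0,0,18,0],[0.25,0,0,18,0],[0.25,0,0,18,0],[0.25,0,0,16,0],[0.25,0,0,0,0]]]' 20; python3 - <<'E'
from h import *
go(wor((.046,.412)),.027,0)
E
```

```text
clock: 28.85
position: [0.514, 0.3828, 0.0283]
ee_rot: [2.024, 2.367, -0.025]
force: [-0.2, -0.5, 0.6]
width: 0.748
t 28.85 pos [0.514  0.3828 0.0283] loc [0.0477 0.4122] yaw_loc 0.7 F [-0.2 -0.5  0.6] w 0.748 tilt 1.79 j7 0.02
shift mm [-0.2 -1.7  1.2] turn 0.7
```

```bash
python3 -m inch '[[[0.25,0,-1,1,0],[1,0,0,0,0],[1,0,0,0,0],[1,0,0,0,0],[1,0,0,0,0],[1,0,0,-15,0],[1,0,0,-25,0],[1,0,0,-30,0],[1,0,0,-35,0],[1,0,0,-25,0]]]' 30; python3 - <<'E'
from h import *
go(wor((0,.112)),.16,0)
E
```

```text
clock: 29.85
position: [0.5106, 0.3852, 0.1639]
ee_rot: [2.025, 2.366, -0.031]
force: [1.0, 0.2, -1.5]
width: 0.491
t 29.85 pos [0.5106 0.3852 0.1639] loc [0.0447 0.4151] yaw_loc 0.6 F [ 1.   0.2 -1.5] w 0.491 tilt 1.92 j7 -0.08
shift mm [-302.3  -47.9   13.8] turn 0.6
```

```bash
python3 -m inch '[[[1,-20,-5,0,0],[1,-40,-7,0,0],[1,-40,-7,0,0],[1,-40,-7,0,0],[1,-40,-7,0,0],[1,-40,-6,0,0],[1,-40,-6,0,0],[1,-25,-3,0,0],[1,-10,0,0,0],[1,0,0,0,0]]]' 30; python3 - <<'E'
from h import *
go(wor((0,.112)),.13,0)
E
```

```text
clock: 30.85
position: [0.512, 0.0773, 0.1871]
ee_rot: [2.025, 2.364, 0.0]
force: [0.2, 0.5, -0.6]
width: 0.492
t 30.85 pos [0.512  0.0773 0.1871] loc [0.0018 0.1102] yaw_loc 0.6 F [ 0.2  0.5 -0.6] w 0.492 tilt 1.63 j7 0.35
shift mm [ 3.  -2.9 57. ] turn 0.6
```

```bash
python3 -m inch '[[[1,3,-3,0,0],[1,0,0,20,0],[1,0,0,20,0],[1,0,0,20,0],[1,0,0,20,0],[1,0,0,0,0]]]' 30; python3 - <<'E'
from h import *
go(wor((0,.112)),.0675,0)
E
```

```text
clock: 31.45
position: [0.5102, 0.0909, 0.1046]
ee_rot: [2.01, 2.38, 0.004]
force: [-0.5, -0.3, -1.9]
width: 0.492
t 31.45 pos [0.5102 0.0909 0.1046] loc [0.002  0.1239] yaw_loc 1.4 F [-0.5 -0.3 -1.9] w 0.492 tilt 1.49 j7 0.45
shift mm [-11.1  -3.   37.3] turn 1.4
```

```bash
python3 -m inch '[[[1,-10,-2,0,1],[1,-1,0,0,0],[1,0,0,0,0]]]' 30; python3 - <<'E'
from h import *
go(wor((0,.112)),.0675,0)
E
```

```text
clock: 31.75
position: [0.5106, 0.0814, 0.1062]
ee_rot: [2.028, 2.365, 0.006]
force: [-1.1, 0.3, -1.5]
width: 0.494
t 31.75 pos [0.5106 0.0814 0.1062] loc [0.0011 0.1145] yaw_loc 0.5 F [-1.1  0.3 -1.5] w 0.494 tilt 1.52 j7 0.45
shift mm [-1.8 -1.9 38.7] turn 0.5
```

```bash
python3 -m inch '[[[1,-1.5,-1.5,8,0],[1,0,0,10,0],[1,0,0,8,0],[1,0,0,0,0]]]' 30; python3 - <<'E'
from h import *
go(wor((0,.112)),.0675,0)
E
```

```text
clock: 32.15
position: [0.5107, 0.0798, 0.0793]
ee_rot: [2.027, 2.364, 0.01]
force: [-0.3, -0.1, -1.4]
width: 0.494
t 32.15 pos [0.5107 0.0798 0.0793] loc [0.001  0.1128] yaw_loc 0.5 F [-0.3 -0.1 -1.4] w 0.494 tilt 1.59 j7 0.49
shift mm [-0.6 -1.2 11.8] turn 0.5
```

```bash
python3 -m inch '[[[1,-0.5,-1,6,0],[1,0,0,5,0],[1,0,0,2,0],[1,0,0,0,0]]]' 30; python3 - <<'E'
from h import *
go(wor((0,.112)),.0675,0)
E
```

```text
clock: 32.55
position: [0.5136, 0.0793, 0.0681]
ee_rot: [2.027, 2.362, 0.02]
force: [-0.4, 0.2, -2.5]
width: 0.492
t 32.55 pos [0.5136 0.0793 0.0681] loc [0.0038 0.1119] yaw_loc 0.5 F [-0.4  0.2 -2.5] w 0.492 tilt 1.82 j7 0.52
shift mm [ 0.1 -3.8  0.5] turn 0.5
```

```bash
python3 -m inch '[[[1,0,-3,0,0],[1,0,-0.5,2,0],[1,0,0,1,0],[1,0,0,0,0]]]' 30; python3 - <<'E'
from h import *
go(wor((0,.112)),.0675,0)
E
```

```text
clock: 32.95
position: [0.513, 0.0791, 0.0679]
ee_rot: [2.027, 2.359, 0.03]
force: [-1.2, -0.7, -0.4]
width: 0.496
t 32.95 pos [0.513  0.0791 0.0679] loc [0.0031 0.1119] yaw_loc 0.4 F [-1.2 -0.7 -0.4] w 0.496 tilt 2.1 j7 0.52
shift mm [ 0.2 -3.1  0.3] turn 0.4
```

```bash
python3 - <<'E'
from h import *
d=snap('side'); cv2.imwrite('pics/p3.png',cv2.resize(d['frame'][190:330,240:400],None,fx=5,fy=4.2))
d=snap('top'); cv2.imwrite('pics/p3t.png',cv2.resize(d['frame'][200:340,280:440],None,fx=5,fy=4.2))
E
```

```text
(no output)
```

View pics/p3.png

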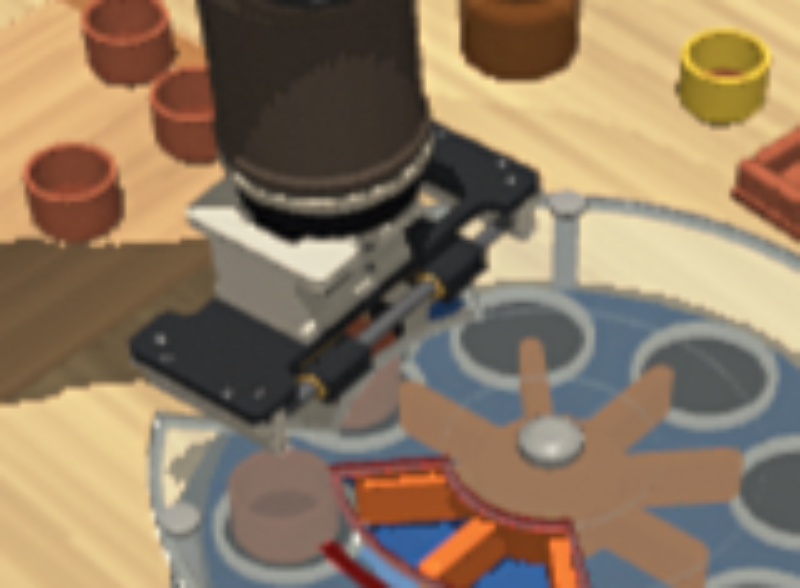

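View pics/p3t.png

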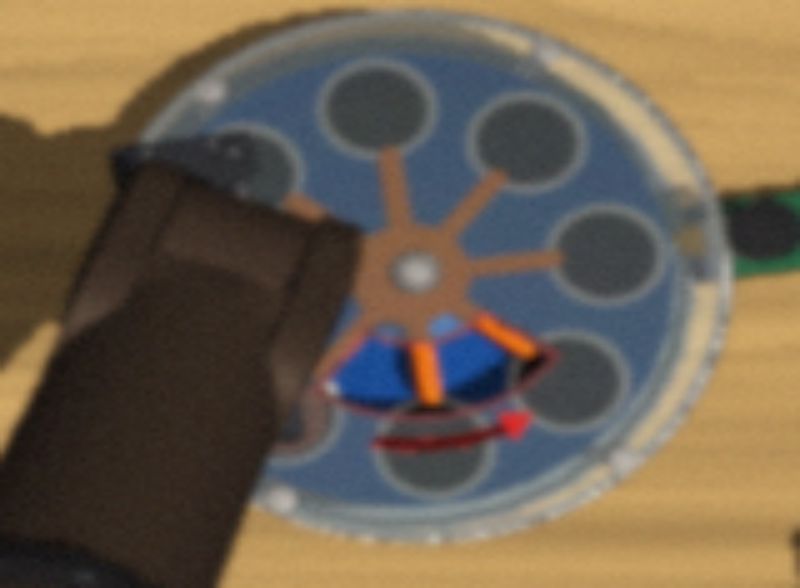

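```bash
python3 -m inch '[[[1,0,-5,0,0],[1,0,0,0,0]]]' 30; python3 - <<'E'
from h import *
s,R,_=st(); print(s['joints'].round(3),s['ft_torque'].round(2),R[:2,2]@R[:2,:2])
E
```

```text
clock: 33.25
position: [0.5091, 0.0783, 0.0679]
ee_rot: [2.026, 2.358, 0.033]
force: [1.2, 1.3, 2.0]
width: 0.497
t 33.25 pos [0.5091 0.0783 0.0679] loc [-0.0008  0.1116] yaw_loc 0.4 F [1.2 1.3 2. ] w 0.497 tilt 2.25 j7 0.52
[-0.855  0.558  0.825  2.091 -0.622  0.709  0.522] [ 0.03 -0.2   0.02] [-0.01151612  0.03749021]
```

```bash
python3 -m inch '[[[1,0,0,1.5,0],[0.3,0,0,0,0],[0.3,0,0,0,0],[0.3,0,0,0,0],[0.3,0,0,-15,0],[0.3,0,0,-20,0],[0.3,0,0,-25,0],[0.3,0,0,-25,0],[0.3,15,0,-10,0],[1,0,0,0,0]]]' 20; python3 - <<'E'
from h import *
d=snap('side'); cv2.imwrite('pics/p4.png',cv2.resize(d['frame'][200:370,250:440],None,fx=4,fy=3.5))
a=np.radians(157.5); go(wor((.068*np.cos(a),.068*np.sin(a))),.15,-22.5)
E
```

```text
clock: 34.25
position: [0.5014, 0.0925, 0.1675]
ee_rot: [2.03, 2.355, 0.028]
force: [-0.4, 0.1, -1.3]
width: 0.655
t 34.3 pos [0.5015 0.0911 0.1671] loc [-0.0066  0.1253] yaw_loc 0.2 F [-0.1  0.1  0.3] w 0.616 tilt 2.12 j7 0.34
shift mm [-99.  -57.1  16.4] turn 22.7
```

View pics/p4.png

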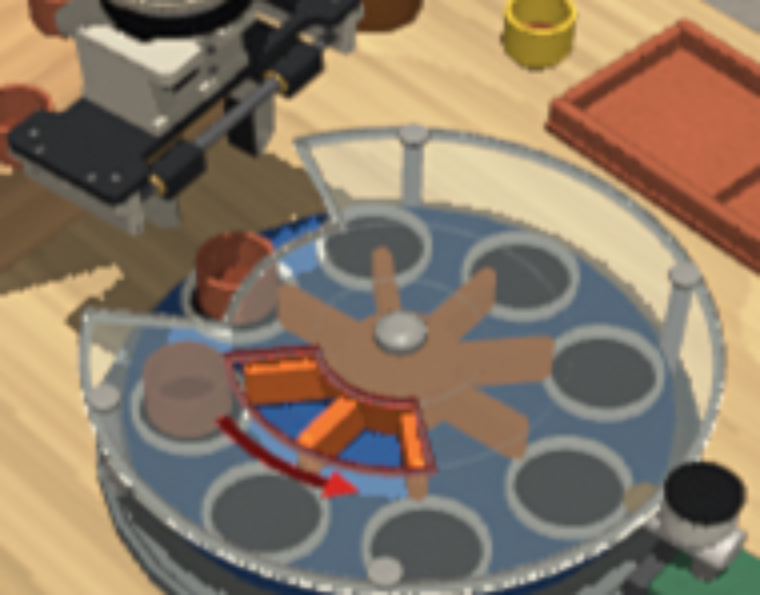

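Second cup seated upright in the window. Now the next sweep.

```bash
python3 -m inch '[[[1,-20,-12,0,0],[1,-25,-15,0,0],[1,-25,-15,0,0],[1,-20,-12,0,0],[1,0,0,0,8],[1,0,0,0,8],[1,0,0,0,6],[1,0,0,0,0]]]' 20; python3 - <<'E'
from h import *
a=np.radians(157.5); go(wor((.068*np.cos(a),.068*np.sin(a))),.122,-22.5)
E
```

```text
clock: 35.1
position: [0.4518, -0.02, 0.1634]
ee_rot: [2.47, 1.899, 0.025]
force: [0.6, -0.3, 0.4]
width: 0.005
t 35.1 pos [ 0.4518 -0.02    0.1634] loc [-0.0717  0.0225] yaw_loc -23.2 F [ 0.6 -0.3  0.4] w 0.005 tilt 1.74 j7 0.19
shift mm [ 6.8  5.5 41.5] turn -0.7
```

```bash
python3 -m inch '[[[1,6.5,5.5,0,-0.5],[1,0,0,14,0],[1,0,0,14,0],[1,0,0,12,0],[1,0,0,0,0]]]' 20; python3 - <<'E'
from h import *
a=np.radians(157.5); go(wor((.068*np.cos(a),.068*np.sin(a))),.077,-22.5)
E
```

```text
clock: 35.6
position: [0.4606, -0.0163, 0.1215]
ee_rot: [2.446, 1.93, 0.022]
force: [-0.3, 0.2, 0.4]
width: 0.004
t 35.6 pos [ 0.4606 -0.0163  0.1215] loc [-0.0625  0.025 ] yaw_loc -21.7 F [-0.3  0.2  0.4] w 0.004 tilt 1.69 j7 0.29
shift mm [ 1.  -2.  44.5] turn 0.8
```

```bash
python3 -m inch '[[[1,1,-1,0,0.5],[1,0,0,10,0],[1,0,0,8,0],[1,0,0,8,0],[1,0,0,8,0],[1,0,0,8,0],[1,0,0,0,0]]]' 20; python3 - <<'E'
from h import *
a=np.radians(157.5); go(wor((.068*np.cos(a),.068*np.sin(a))),.077,-22.5)
E
```

```text
clock: 36.3
position: [0.462, -0.0153, 0.0768]
ee_rot: [2.45, 1.924, 0.024]
force: [0.0, 0.4, 0.1]
width: 0.007
t 36.3 pos [ 0.462  -0.0153  0.0768] loc [-0.0609  0.0257] yaw_loc -22.0 F [0.  0.4 0.1] w 0.007 tilt 1.74 j7 0.37
shift mm [-0.4 -1.9 -0.2] turn 0.5
```

```bash
python3 -m inch '[[[1,-5.9,-0.5,0,-5],[1,-5.9,0.3,0,-4],[1,-6,0.3,0,-4],[1,-6,0.4,0,-4],[1,-6.5,0.5,0,-4],[1,-6.5,0.5,0,-4.5]]]' 20; python3 - <<'E'
from h import *
s=st()[0]; l=loc(s['position']); print('r',np.hypot(*l),'ang',np.degrees(np.arctan2(l[1],l[0]))%360)
E
```

```text
clock: 36.9
position: [0.4612, -0.0468, 0.0763]
ee_rot: [1.941, 2.443, 0.018]
force: [-0.8, 0.5, 0.0]
width: 0.009
t 36.9 pos [ 0.4612 -0.0468  0.0763] loc [-0.0662 -0.0054] yaw_loc 4.8 F [-0.8  0.5  0. ] w 0.009 tilt 1.38 j7 0.79
r 0.06644158888416761 ang 184.6295782041836
```

```bash
python3 -m inch '[[[1,-6.5,-0.2,0,-5],[1,-6.5,0.2,0,-5],[1,-6.5,0.3,0,-5],[1,-6.5,0.3,0,-5],[1,-4,0.3,0,-4],[1,0,0,0,0]]]' 20; python3 - <<'E'
from h import *
s=st()[0]; l=loc(s['position']); print('r',np.hypot(*l),'ang',np.degrees(np.arctan2(l[1],l[0]))%360)
d=snap('side'); cv2.imwrite('pics/s3.png',cv2.resize(d['frame'][200:370,250:440],None,fx=4,fy=3.5))
E
```

```text
clock: 37.5
position: [0.4729, -0.0746, 0.0769]
ee_rot: [1.364, 2.807, 0.012]
force: [-0.7, 1.4, 1.2]
width: 0.003
t 37.5 pos [ 0.4729 -0.0746  0.0769] loc [-0.0587 -0.0345] yaw_loc 29.9 F [-0.7  1.4  1.2] w 0.003 tilt 1.26 j7 1.18
r 0.06812417546484377 ang 210.46011779029047
```

View pics/s3.png

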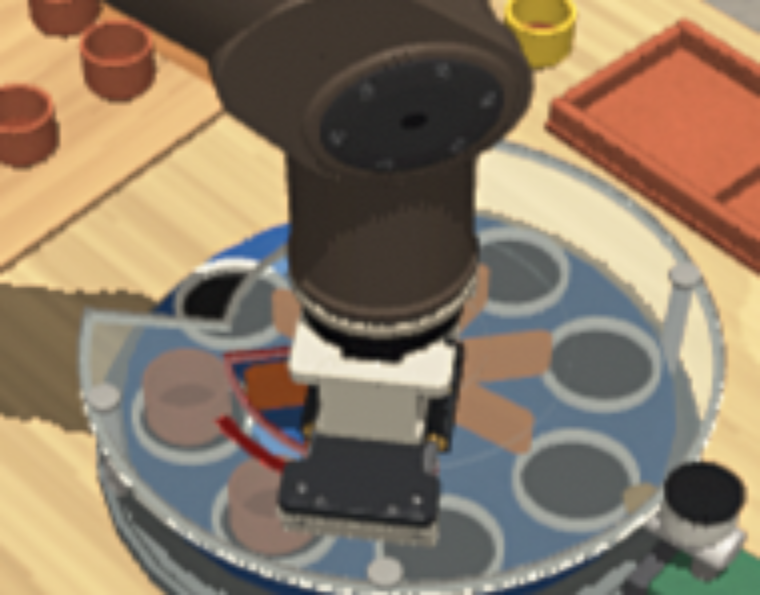

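Both cups have moved on one step. Withdraw and fetch the next.

```bash
python3 -m inch '[[[1,4,0,0,0],[1,2,0,-10,0],[1,0,0,-20,0],[1,0,0,-25,0],[1,0,0,-25,0],[1,0,0,-10,8],[0.6,0,0,0,8],[0.3,0,0,0,8],[0.25,0,0,0,6],[0.25,0,0,0,0]]]' 20; python3 - <<'E'
from h import *
go(wor((.041,.325)),.19,0); cupscan()
E
```

```text
clock: 38.55
position: [0.4669, -0.0687, 0.1758]
ee_rot: [2.085, 2.32, 0.026]
force: [-0.9, -0.7, 0.5]
width: 0.304
t 38.55 pos [ 0.4669 -0.0687  0.1758] loc [-0.0638 -0.0279] yaw_loc -2.1 F [-0.9 -0.7  0.5] w 0.304 tilt 1.58 j7 0.53
shift mm [356.5  91.9 -13.6] turn -2.1
T ('terra', array([213.8, 231.9]), np.int32(175), array([0.6188, 0.376 , 0.048 ])) loc [0.1505 0.3904]
T ('terra', array([239.8, 237.1]), np.int32(177), array([0.6042, 0.3035, 0.048 ])) loc [0.1256 0.3208]
T ('terra', array([241.6, 267.2]), np.int32(176), array([0.5206, 0.2972, 0.048 ])) loc [0.042  0.3266]
T ('blue', array([246. , 299.7]), np.int32(169), array([0.4312, 0.2836, 0.048 ])) loc [-0.0484  0.326 ]
S ('terra', array([254.2, 235.2]), np.int32(333), array([0.5183, 0.2897, 0.046 ])) loc [0.0387 0.3195]
```

```bash
python3 -m inch '[[[0.3,25,6,-10,-2],[0.3,45,13,0,0],[0.3,45,13,0,0],[0.3,45,13,0,0],[0.3,45,13,0,0],[0.3,45,13,0,0],[0.3,45,10,0,0],[0.3,35,6,0,0],[0.3,0,0,0,0],[0.3,0,0,0,0]]]' 20; python3 - <<'E'
from h import *
go(wor((.041,.325)),.1,0)
E
```

```text
clock: 39.65
position: [0.5035, 0.2835, 0.1881]
ee_rot: [2.006, 2.385, 0.03]
force: [0.1, -0.4, 1.1]
width: 0.702
t 39.65 pos [0.5035 0.2835 0.1881] loc [0.0231 0.3154] yaw_loc 1.6 F [ 0.1 -0.4  1.1] w 0.702 tilt 1.79 j7 -0.03
shift mm [ 9.7 15.5 88.6] turn 1.6
```

```bash
python3 -m inch '[[[0.3,9,16,0,1.5],[0.3,0,0,25,0],[0.3,0,0,25,0],[0.3,0,0,25,0],[0.3,0,0,12,0],[0.3,0,0,0,0]]]' 20; python3 - <<'E'
from h import *
go(wor((.041,.325)),.027,0)
E
```

```text
clock: 40.25
position: [0.5226, 0.2884, 0.1011]
ee_rot: [2.038, 2.357, 0.032]
force: [-0.5, -0.7, -0.5]
width: 0.698
t 40.25 pos [0.5226 0.2884 0.1011] loc [0.0427 0.3175] yaw_loc 0.1 F [-0.5 -0.7 -0.5] w 0.698 tilt 1.88 j7 0.05
shift mm [ 7.9 -4.1 74. ] turn 0.1
```

```bash
python3 -m inch '[[[0.3,7.5,-4,0,0],[0.3,0,0,18,0],[0.3,0,0,18,0],[0.3,0,0,0,0]]]' 20; python3 - <<'E'
from h import *
go(wor((.041,.325)),.027,0)
E
```

```text
clock: 40.65
position: [0.5203, 0.2968, 0.0689]
ee_rot: [2.037, 2.357, 0.042]
force: [0.5, -0.1, -0.4]
width: 0.701
t 40.65 pos [0.5203 0.2968 0.0689] loc [0.0417 0.3262] yaw_loc 0.0 F [ 0.5 -0.1 -0.4] w 0.701 tilt 2.14 j7 0.07
shift mm [-1.1 -2.3 41.9] turn 0.0
```

```bash
python3 -m inch '[[[0.3,-1,-2,14,0],[0.3,0,0,14,0],[0.3,0,0,13,0],[0.3,0,0,0,0]]]' 20; python3 - <<'E'
from h import *
go(wor((.041,.325)),.027,0)
E
```

```text
clock: 41.05
position: [0.5211, 0.2974, 0.0279]
ee_rot: [2.035, 2.358, 0.049]
force: [-0.4, 0.1, 0.0]
width: 0.696
t 41.05 pos [0.5211 0.2974 0.0279] loc [0.0425 0.3267] yaw_loc 0.1 F [-0.4  0.1  0. ] w 0.696 tilt 2.34 j7 0.11
shift mm [-1.7 -1.5  0.9] turn 0.1
```

```bash
python3 -m inch '[[[0.3,-1,-1,1,0],[1,0,0,0,0],[1,0,0,0,0],[1,0,0,0,0],[1,0,0,0,0],[1,0,0,-15,0],[1,0,0,-25,0],[1,0,0,-30,0],[1,0,0,-35,0],[1,0,0,-25,0]]]' 30; python3 - <<'E'
from h import *
go(wor((0,.112)),.16,0)
E
```

```text
clock: 42.05
position: [0.5131, 0.2931, 0.162]
ee_rot: [2.039, 2.356, 0.039]
force: [0.0, 0.3, -2.5]
width: 0.496
t 42.05 pos [0.5131 0.2931 0.162 ] loc [0.034  0.3236] yaw_loc -0.0 F [ 0.   0.3 -2.5] w 0.496 tilt 2.04 j7 -0.02
shift mm [-211.6  -34.     1.5] turn -0.0
```

```bash
python3 -m inch '[[[1,-20,-5,0,0],[1,-35,-7,0,0],[1,-40,-7,0,0],[1,-40,-7,0,0],[1,-40,-6,0,0],[1,-20,-2,0,0],[1,-10,0,0,0],[1,0,0,0,0],[1,0,0,0,0]]]' 30; python3 - <<'E'
from h import *
go(wor((0,.112)),.13,0)
E
```

```text
clock: 42.95
position: [0.5075, 0.076, 0.1678]
ee_rot: [2.04, 2.356, 0.053]
force: [0.2, 0.6, -2.0]
width: 0.498
t 42.95 pos [0.5075 0.076  0.1678] loc [-0.0027  0.1096] yaw_loc -0.1 F [ 0.2  0.6 -2. ] w 0.498 tilt 2.43 j7 0.31
shift mm [ 2.3  1.1 37.9] turn -0.1
```

```bash
python3 -m inch '[[[1,2,1,8,0],[1,0,0,15,0],[1,0,0,15,0],[1,0,0,10,0],[1,0,0,0,0],[1,0,0,0,0]]]' 30; python3 - <<'E'
from h import *
go(wor((0,.112)),.0675,0)
E
```

```text
clock: 43.55
position: [0.5102, 0.087, 0.1155]
ee_rot: [2.027, 2.369, 0.052]
force: [0.3, -1.3, -0.8]
width: 0.499
t 43.55 pos [0.5102 0.087  0.1155] loc [0.0014 0.1201] yaw_loc 0.6 F [ 0.3 -1.3 -0.8] w 0.499 tilt 2.32 j7 0.38
shift mm [-8.2 -3.4 47.8] turn 0.6
```

```bash
python3 -m inch '[[[1,-7,-3,0,0],[1,-1,0,10,0],[1,0,0,10,0],[1,0,0,8,0],[1,0,0,0,0]]]' 30; python3 - <<'E'
from h import *
go(wor((0,.112)),.0675,0)
E
```

```text
clock: 44.05
position: [0.5103, 0.0787, 0.0861]
ee_rot: [2.026, 2.369, 0.055]
force: [-0.3, 0.2, -0.9]
width: 0.498
t 44.05 pos [0.5103 0.0787 0.0861] loc [0.0004 0.1118] yaw_loc 0.6 F [-0.3  0.2 -0.9] w 0.498 tilt 2.45 j7 0.45
shift mm [ 0.1 -1.2 18.6] turn 0.6
```

```bash
python3 -m inch '[[[1,0,-1.5,8,0],[1,0,-1,8,0],[1,0,-1,4,0],[1,0,0,0,0]]]' 30; python3 - <<'E'
from h import *
go(wor((0,.112)),.067,0)
E
```

```text
clock: 44.45
position: [0.5105, 0.0787, 0.0664]
ee_rot: [2.025, 2.366, 0.063]
force: [-2.1, -1.3, 3.1]
width: 0.499
t 44.45 pos [0.5105 0.0787 0.0664] loc [0.0006 0.1118] yaw_loc 0.6 F [-2.1 -1.3  3.1] w 0.499 tilt 2.77 j7 0.48
shift mm [ 0.2 -0.6 -0.6] turn 0.6
```

```bash
python3 -m inch '[[[0.3,0,0,0,0],[0.3,0,0,0,0],[0.3,0,0,0,0],[0.3,0,0,-15,0],[0.3,0,0,-20,0],[0.3,0,0,-25,0],[0.3,0,0,-25,0],[0.3,10,0,-10,0],[1,0,0,0,0]]]' 20; python3 - <<'E'
from h import *
d=snap('side'); cv2.imwrite('pics/p5.png',cv2.resize(d['frame'][200:370,250:440],None,fx=4,fy=3.5))
a=np.radians(157.5); go(wor((.068*np.cos(a),.068*np.sin(a))),.15,-22.5)
E
```

```text
clock: 45.35
position: [0.5042, 0.0859, 0.1681]
ee_rot: [2.028, 2.363, 0.062]
force: [-0.6, 0.6, 0.0]
width: 0.651
t 45.4 pos [0.5042 0.085  0.1677] loc [-0.0047  0.1189] yaw_loc 0.4 F [ 0.4 -0.2  0.1] w 0.613 tilt 2.74 j7 0.3
shift mm [-92.6 -59.5  14.4] turn 22.9
```

View pics/p5.png

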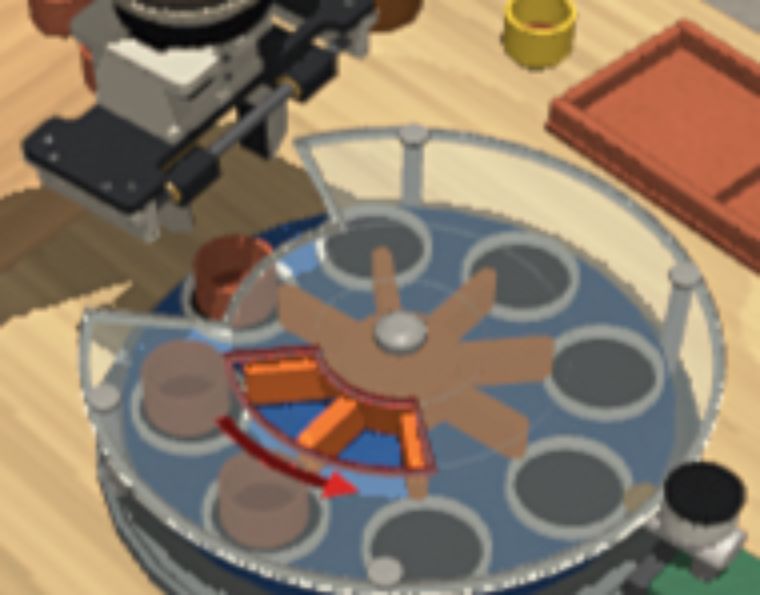

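Three cups seated. Third sweep.

```bash
python3 -m inch '[[[1,-18,-12,0,0],[1,-23,-15,0,0],[1,-23,-15,0,0],[1,-20,-12,0,0],[1,0,0,0,8],[1,0,0,0,8],[1,0,0,0,6],[1,0,0,0,0]]]' 20; python3 - <<'E'
from h import *
a=np.radians(157.5); go(wor((.068*np.cos(a),.068*np.sin(a))),.122,-22.5)
E
```

```text
clock: 46.2
position: [0.4545, -0.0189, 0.161]
ee_rot: [2.471, 1.912, 0.057]
force: [0.7, -0.2, -0.4]
width: 0.012
t 46.2 pos [ 0.4545 -0.0189  0.161 ] loc [-0.0689  0.0232] yaw_loc -22.8 F [ 0.7 -0.2 -0.4] w 0.012 tilt 2.29 j7 0.14
shift mm [ 4.2  3.1 39.2] turn -0.3
```

```bash
python3 -m inch '[[[1,4,3,0,0],[1,0,0,14,0],[1,0,0,14,0],[1,0,0,12,0],[1,0,0,0,0]]]' 20; python3 - <<'E'
from h import *
a=np.radians(157.5); go(wor((.068*np.cos(a),.068*np.sin(a))),.077,-22.5)
E
```

```text
clock: 46.7
position: [0.4596, -0.0165, 0.1191]
ee_rot: [2.458, 1.929, 0.054]
force: [-0.7, -0.2, -0.5]
width: 0.003
t 46.7 pos [ 0.4596 -0.0165  0.1191] loc [-0.0635  0.0249] yaw_loc -22.0 F [-0.7 -0.2 -0.5] w 0.003 tilt 2.21 j7 0.24
shift mm [ 0.5 -1.2 42.1] turn 0.5
```

```bash
python3 -m inch '[[[1,0.5,-0.5,0,0.5],[1,0,0,8,0],[1,0,0,8,0],[1,0,0,8,0],[1,0,0,8,0],[1,0,0,8,0],[1,0,0,0,0]]]' 20; python3 - <<'E'
from h import *
a=np.radians(157.5); go(wor((.068*np.cos(a),.068*np.sin(a))),.077,-22.5)
E
```

```text
clock: 47.4
position: [0.4615, -0.0154, 0.0766]
ee_rot: [2.462, 1.923, 0.056]
force: [-0.7, 0.0, 0.2]
width: 0.01
t 47.4 pos [ 0.4615 -0.0154  0.0766] loc [-0.0614  0.0257] yaw_loc -22.3 F [-0.7  0.   0.2] w 0.01 tilt 2.26 j7 0.32
shift mm [-0.2 -1.4 -0.5] turn 0.2
```

```bash
python3 -m inch '[[[1,-5.9,-0.5,0,-5],[1,-5.9,0.3,0,-4],[1,-6,0.3,0,-4],[1,-6,0.4,0,-4],[1,-6.5,0.5,0,-4],[1,-6.5,0.4,0,-4.5]]]' 20; python3 - <<'E'
from h import *
s=st()[0]; l=loc(s['position']); print('r',np.hypot(*l),'ang',np.degrees(np.arctan2(l[1],l[0]))%360)
E
```

```text
clock: 48.0
position: [0.4611, -0.0471, 0.0758]
ee_rot: [1.949, 2.44, 0.053]
force: [0.6, 1.8, 1.6]
width: 0.003
t 48.0 pos [ 0.4611 -0.0471  0.0758] loc [-0.0664 -0.0056] yaw_loc 4.5 F [0.6 1.8 1.6] w 0.003 tilt 2.2 j7 0.75
r 0.06661054593406154 ang 184.7891290800646
```

```bash
python3 -m inch '[[[1,-6.5,-0.2,0,-5],[1,-6.5,0.2,0,-5],[1,-6.5,0.3,0,-5],[1,-6.5,0.3,0,-5],[1,-4,0.3,0,-4],[1,0,0,0,0]]]' 20; python3 - <<'E'
from h import *
s=st()[0]; l=loc(s['position']); print('r',np.hypot(*l),'ang',np.degrees(np.arctan2(l[1],l[0]))%360)
E
python3 -m inch '[[[1,4,0,0,0],[1,2,0,-10,0],[1,0,0,-20,0],[1,0,0,-25,0],[1,0,0,-25,0],[1,0,0,-10,8],[0.6,0,0,0,8],[0.35,0,0,0,8],[0.3,0,0,0,6],[0.3,0,0,0,0]]]' 20; python3 - <<'E'
from h import *
go(wor((.125,.32)),.19,0); cupscan()
d=snap('side'); cv2.imwrite('pics/s4.png',cv2.resize(d['frame'][200:370,250:440],None,fx=4,fy=3.5))
E
```

```text
clock: 48.6
position: [0.4727, -0.075, 0.0759]
ee_rot: [1.371, 2.801, 0.047]
force: [0.0, 1.9, 0.8]
width: 0.0
t 48.6 pos [ 0.4727 -0.075   0.0759] loc [-0.0589 -0.0349] yaw_loc 29.6 F [0.  1.9 0.8] w 0.0 tilt 2.16 j7 1.15
r 0.06851324264003059 ang 210.64137811360516
clock: 49.6
position: [0.465, -0.0706, 0.1747]
ee_rot: [2.095, 2.319, 0.061]
force: [0.5, 0.5, -0.6]
width: 0.307
t 49.6 pos [ 0.465  -0.0706  0.1747] loc [-0.066  -0.0295] yaw_loc -2.5 F [ 0.5  0.5 -0.6] w 0.307 tilt 2.4 j7 0.49
shift mm [357.5 176.1  -3.4] turn -2.5
T ('terra', array([213.7, 231.9]), np.int32(181), array([0.6188, 0.3764, 0.048 ])) loc [0.1506 0.3908]
T ('terra', array([239.8, 237.3]), np.int32(174), array([0.6038, 0.3035, 0.048 ])) loc [0.1252 0.3208]
T ('blue', array([246. , 299.6]), np.int32(171), array([0.4313, 0.2838, 0.048 ])) loc [-0.0483  0.3261]
```

View pics/s4.png

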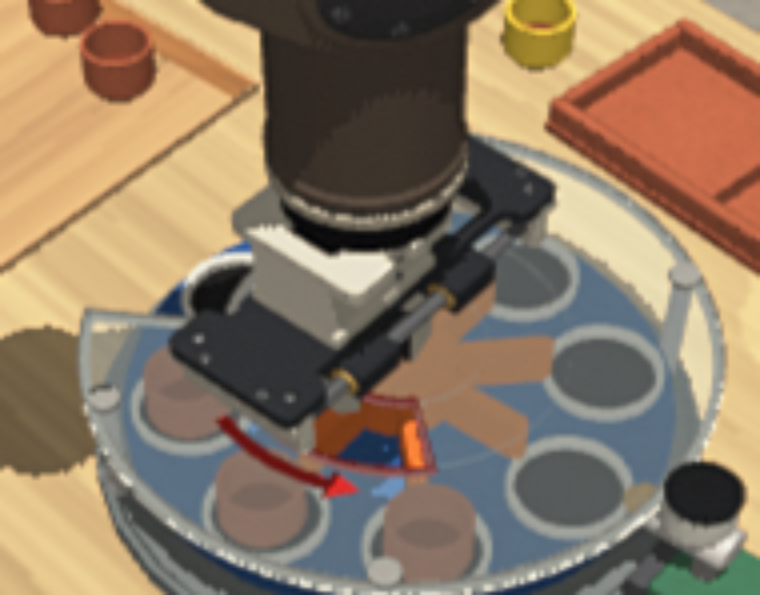

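```bash
python3 -m inch '[[[0.25,25,12,0,-2.5],[0.25,44,22,0,0],[0.25,44,22,0,0],[0.25,44,22,0,0],[0.25,44,22,0,0],[0.25,44,22,0,0],[0.25,44,22,0,0],[0.25,35,18,0,0],[0.25,10,5,0,0],[0.25,0,0,0,0],[0.25,0,0,0,0]]]' 20; python3 - <<'E'
from h import *
go(wor((.125,.3205)),.1,0)
E
```

```text
clock: 50.85
position: [0.5807, 0.2941, 0.1849]
ee_rot: [2.014, 2.388, 0.059]
force: [-0.1, -0.5, 0.2]
width: 0.748
t 50.85 pos [0.5807 0.2941 0.1849] loc [0.101  0.3148] yaw_loc 1.4 F [-0.1 -0.5  0.2] w 0.748 tilt 2.39 j7 -0.02
shift mm [ 4.1 20.7 85.9] turn 1.4
```

```bash
python3 -m inch '[[[0.25,4,20,0,1.5],[0.25,0,0,25,0],[0.25,0,0,25,0],[0.25,0,0,20,0],[0.25,0,0,12,0],[0.25,0,0,0,0]]]' 20; python3 - <<'E'
from h import *
go(wor((.125,.3205)),.027,0)
E
```

```text
clock: 51.45
position: [0.6042, 0.2896, 0.1042]
ee_rot: [2.058, 2.348, 0.059]
force: [-0.0, 0.7, 0.6]
width: 0.75
t 51.45 pos [0.6042 0.2896 0.1042] loc [0.1236 0.3071] yaw_loc -0.8 F [-0.   0.7  0.6] w 0.75 tilt 2.41 j7 0.02
shift mm [12.6 -1.9 77.4] turn -0.8
```

```bash
python3 -m inch '[[[0.25,12.5,-2,0,-0.8],[0.25,0,0,18,0],[0.25,0,0,18,0],[0.25,0,0,0,0]]]' 20; python3 - <<'E'
from h import *
go(wor((.125,.3205)),.027,0)
E
```

```text
clock: 51.85
position: [0.6032, 0.3041, 0.0713]
ee_rot: [2.039, 2.363, 0.067]
force: [-0.3, 0.8, -0.0]
width: 0.753
t 51.85 pos [0.6032 0.3041 0.0713] loc [0.1248 0.3215] yaw_loc 0.1 F [-0.3  0.8 -0. ] w 0.753 tilt 2.71 j7 0.04
shift mm [-1.6 -1.8 44.3] turn 0.1
```

```bash
python3 -m inch '[[[0.25,-1.5,-2,14,0],[0.25,0,0,16,0],[0.25,0,0,14,0],[0.25,0,0,0,0]]]' 20; python3 - <<'E'
from h import *
go(wor((.125,.3205)),.027,0)
E
```

```text
clock: 52.25
position: [0.6037, 0.3041, 0.0249]
ee_rot: [2.038, 2.364, 0.069]
force: [-0.1, -0.6, -0.1]
width: 0.75
t 52.25 pos [0.6037 0.3041 0.0249] loc [0.1252 0.3215] yaw_loc 0.2 F [-0.1 -0.6 -0.1] w 0.75 tilt 2.79 j7 0.08
shift mm [-0.9 -0.1 -2.2] turn 0.2
```

```bash
python3 -m inch '[[[0.25,-1,0,-2,0],[1,0,0,0,0],[1,0,0,0,0],[1,0,0,0,0],[1,0,0,0,0],[1,0,0,-15,0],[1,0,0,-25,0],[1,0,0,-30,0],[1,0,0,-35,0],[1,0,0,-25,0]]]' 30; python3 - <<'E'
from h import *
go(wor((0,.112)),.16,0)
E
```

```text
clock: 53.25
position: [0.596, 0.2986, 0.162]
ee_rot: [2.041, 2.363, 0.06]
force: [0.6, 0.6, -1.1]
width: 0.493
t 53.25 pos [0.596  0.2986 0.162 ] loc [0.1168 0.3171] yaw_loc 0.1 F [ 0.6  0.6 -1.1] w 0.493 tilt 2.45 j7 -0.02
shift mm [-204.8 -117.1   -5.1] turn 0.1
```

```bash
python3 -m inch '[[[1,-18,-12,0,0],[1,-32,-20,0,0],[1,-38,-22,0,0],[1,-38,-22,0,0],[1,-38,-22,0,0],[1,-22,-12,0,0],[1,-10,-3,0,0],[1,0,0,0,0],[1,0,0,0,0]]]' 30; python3 - <<'E'
from h import *
go(wor((0,.112)),.13,0)
E
```

```text
clock: 54.15
position: [0.5133, 0.084, 0.1667]
ee_rot: [2.037, 2.363, 0.089]
force: [-0.2, 0.3, -0.6]
width: 0.499
t 54.15 pos [0.5133 0.084  0.1667] loc [0.0041 0.1166] yaw_loc 0.2 F [-0.2  0.3 -0.6] w 0.499 tilt 3.47 j7 0.26
shift mm [-5.4 -6.2 36.3] turn 0.2
```

```bash
python3 -m inch '[[[1,-5,-6,8,0],[1,0,0,15,0],[1,0,0,15,0],[1,0,0,8,0],[1,0,0,0,0],[1,0,0,0,0]]]' 30; python3 - <<'E'
from h import *
s,R,_=st(); print(R[:2,2]@R[:2,:2]); go(wor((0,.112)),.0675,0)
d=snap('side'); cv2.imwrite('pics/p6.png',cv2.resize(d['frame'][190:330,240:400],None,fx=5,fy=4.2))
E
```

```text
clock: 54.75
position: [0.5115, 0.085, 0.1168]
ee_rot: [2.026, 2.372, 0.088]
force: [0.4, -0.5, -1.6]
width: 0.495
t 54.75 pos [0.5115 0.085  0.1168] loc [0.0025 0.1179] yaw_loc 0.7 F [ 0.4 -0.5 -1.6] w 0.495 tilt 3.45 j7 0.34
[0.02082475 0.05629065]
t 54.75 pos [0.5115 0.085  0.1168] loc [0.0025 0.1179] yaw_loc 0.7 F [ 0.4 -0.5 -1.6] w 0.495 tilt 3.45 j7 0.34
shift mm [-6.9 -5.4 49. ] turn 0.7
```

View pics/p6.png

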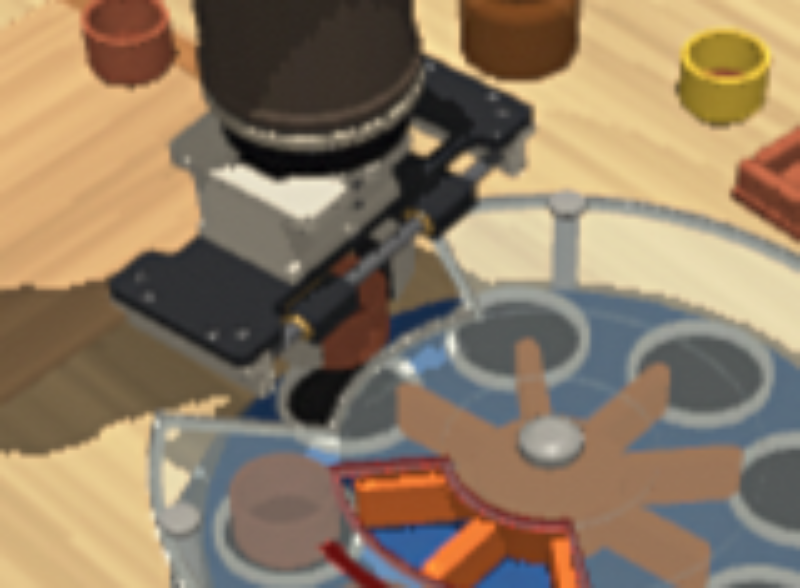

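```bash
python3 -m inch '[[[1,-6,-4,0,0.5],[1,-1,-1,10,0],[1,0,0,10,0],[1,0,0,8,0],[1,0,0,0,0]]]' 30; python3 - <<'E'
from h import *
go(wor((0,.112)),.0675,0)
E
```

```text
clock: 55.3
position: [0.5097, 0.0778, 0.0874]
ee_rot: [2.036, 2.362, 0.092]
force: [0.4, -0.3, -0.8]
width: 0.502
t 55.3 pos [0.5097 0.0778 0.0874] loc [-0.0003  0.111 ] yaw_loc 0.2 F [ 0.4 -0.3 -0.8] w 0.502 tilt 3.6 j7 0.39
shift mm [ 0.5 -0.8 19.9] turn 0.2
```

```bash
python3 -m inch '[[[1,0.5,-1,8,0],[1,0,-1,8,0],[1,0,-1,5,0],[1,0,0,1,0]]]' 30; python3 - <<'E'
from h import *
go(wor((0,.112)),.067,0)
E
```

```text
clock: 55.7
position: [0.5121, 0.0792, 0.0663]
ee_rot: [2.034, 2.359, 0.103]
force: [-3.7, -0.9, 21.4]
width: 0.502
t 55.7 pos [0.5121 0.0792 0.0663] loc [0.0022 0.112 ] yaw_loc 0.1 F [-3.7 -0.9 21.4] w 0.502 tilt 4.05 j7 0.43
shift mm [-0.  -2.1 -0.8] turn 0.1
```

```bash
python3 -m inch '[[[1,0,-1,-1,0],[0.3,0,0,0,0],[0.3,0,0,0,0],[0.3,0,0,0,0],[0.3,0,0,-15,0],[0.3,0,0,-20,0],[0.3,0,0,-25,0],[0.3,0,0,-25,0],[0.3,10,0,-10,0],[1,0,0,0,0]]]' 20; python3 - <<'E'
from h import *
d=snap('side'); cv2.imwrite('pics/p7.png',cv2.resize(d['frame'][200:370,250:440],None,fx=4,fy=3.5))
a=np.radians(157.5); go(wor((.068*np.cos(a),.068*np.sin(a))),.15,-22.5)
E
```

```text
clock: 56.7
position: [0.5025, 0.0854, 0.1634]
ee_rot: [2.036, 2.359, 0.098]
force: [-0.3, 0.1, -0.8]
width: 0.65
t 56.75 pos [0.5024 0.0845 0.1629] loc [-0.0066  0.1187] yaw_loc 0.1 F [-0.1 -0.1 -0.3] w 0.618 tilt 3.83 j7 0.25
shift mm [-92.8 -57.1   7.2] turn 22.6
```

View pics/p7.png

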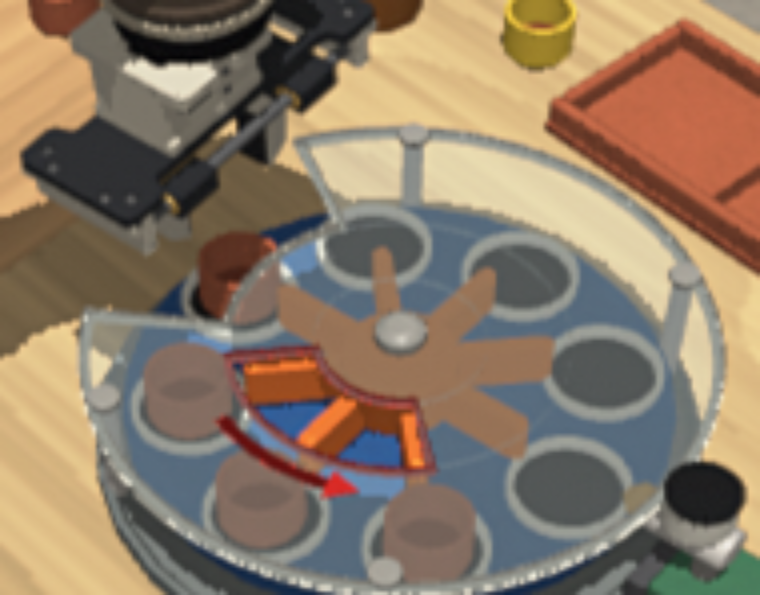

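```bash
python3 -m inch '[[[1,-18,-12,0,0],[1,-23,-14,0,0],[1,-23,-14,0,0],[1,-20,-12,0,0],[1,0,0,0,8],[1,0,0,0,8],[1,0,0,0,6],[1,0,0,0,0]]]' 20; python3 - <<'E'
from h import *
a=np.radians(157.5); go(wor((.0675*np.cos(a),.0675*np.sin(a))),.122,-22.5)
E
```

```text
clock: 57.55
position: [0.4578, -0.0132, 0.1508]
ee_rot: [2.474, 1.917, 0.089]
force: [1.3, -0.6, -0.3]
width: 0.004
t 57.55 pos [ 0.4578 -0.0132  0.1508] loc [-0.0648  0.0285] yaw_loc -22.8 F [ 1.3 -0.6 -0.3] w 0.004 tilt 3.31 j7 0.09
shift mm [-2.6  2.  28.9] turn -0.3
```

```bash
python3 -m inch '[[[1,-2.5,2,0,0],[1,0,0,12,0],[1,0,0,14,0],[1,0,0,3,0],[1,0,0,0,0]]]' 20; python3 - <<'E'
from h import *
a=np.radians(157.5); go(wor((.0675*np.cos(a),.0675*np.sin(a))),.077,-22.5)
E
```

```text
clock: 58.05
position: [0.4603, -0.0168, 0.1196]
ee_rot: [2.461, 1.934, 0.085]
force: [0.4, -0.4, -0.4]
width: 0.004
t 58.05 pos [ 0.4603 -0.0168  0.1196] loc [-0.0628  0.0245] yaw_loc -22.0 F [ 0.4 -0.4 -0.4] w 0.004 tilt 3.18 j7 0.19
shift mm [-0.1 -1.9 42.5] turn 0.5
```

```bash
python3 -m inch '[[[1,0,-1,0,0.5],[1,0,-0.3,8,0],[1,0,0,8,0],[1,0,0,8,0],[1,0,0,8,0],[1,0,0,8,0],[1,0,0,0,0]]]' 20; python3 - <<'E'
from h import *
a=np.radians(157.5); go(wor((.0675*np.cos(a),.0675*np.sin(a))),.077,-22.5)
E
```

```text
clock: 58.75
position: [0.4617, -0.0153, 0.0769]
ee_rot: [2.467, 1.925, 0.087]
force: [-0.6, 0.3, -0.1]
width: 0.004
t 58.75 pos [ 0.4617 -0.0153  0.0769] loc [-0.0613  0.0257] yaw_loc -22.4 F [-0.6  0.3 -0.1] w 0.004 tilt 3.24 j7 0.27
shift mm [-0.3 -1.1 -0.2] turn 0.1
```

```bash
python3 -m inch '[[[1,-5.9,-0.5,0,-5],[1,-5.9,0.3,0,-4],[1,-6,0.3,0,-4],[1,-6,0.4,0,-4],[1,-6.5,0.5,0,-4],[1,-6.5,0.4,0,-4.5]]]' 20; python3 - <<'E'
from h import *
s=st()[0]; l=loc(s['position']); print('r',np.hypot(*l),'ang',np.degrees(np.arctan2(l[1],l[0]))%360)
E
```

```text
clock: 59.35
position: [0.4613, -0.0469, 0.0755]
ee_rot: [1.95, 2.44, 0.085]
force: [0.1, 1.8, 0.4]
width: 0.007
t 59.35 pos [ 0.4613 -0.0469  0.0755] loc [-0.0662 -0.0054] yaw_loc 4.4 F [0.1 1.8 0.4] w 0.007 tilt 3.27 j7 0.71
r 0.06638210979155473 ang 184.68617435026275
```

```bash
python3 -m inch '[[[1,-6.5,-0.2,0,-5],[1,-6.5,0.2,0,-5],[1,-6.5,0.3,0,-5],[1,-6.5,0.3,0,-5],[1,-4,0.3,0,-4],[1,0,0,0,0]]]' 20; python3 - <<'E'
from h import *
s=st()[0]; l=loc(s['position']); print('r',np.hypot(*l),'ang',np.degrees(np.arctan2(l[1],l[0]))%360)
E
python3 -m inch '[[[1,4,0,0,0],[1,2,0,-10,0],[1,0,0,-20,0],[1,0,0,-25,0],[1,0,0,-25,0],[1,0,0,-10,8],[0.6,0,0,0,8],[0.35,0,0,0,8],[0.3,0,0,0,6],[0.3,0,0,0,0]]]' 20; python3 - <<'E'
from h import *
go(wor((.15,.39)),.19,0); cupscan()
d=snap('side'); cv2.imwrite('pics/s5.png',cv2.resize(d['frame'][200:370,250:440],None,fx=4,fy=3.5))
E
```

```text
clock: 59.95
position: [0.4731, -0.0749, 0.0752]
ee_rot: [1.37, 2.797, 0.078]
force: [-1.6, 1.9, 1.2]
width: 0.006
t 59.95 pos [ 0.4731 -0.0749  0.0752] loc [-0.0585 -0.0348] yaw_loc 29.5 F [-1.6  1.9  1.2] w 0.006 tilt 3.25 j7 1.12
r 0.06812351150635679 ang 210.74790102524398
clock: 60.95
position: [0.4636, -0.072, 0.1739]
ee_rot: [2.097, 2.319, 0.092]
force: [-0.3, 0.3, 0.1]
width: 0.303
t 60.95 pos [ 0.4636 -0.072   0.1739] loc [-0.0675 -0.0306] yaw_loc -2.5 F [-0.3  0.3  0.1] w 0.303 tilt 3.45 j7 0.45
shift mm [429.8 199.2   7. ] turn -2.5
T ('terra', array([213.6, 231.8]), np.int32(180), array([0.6191, 0.3767, 0.048 ])) loc [0.1509 0.3911]
T ('blue', array([246. , 299.7]), np.int32(171), array([0.4311, 0.2838, 0.048 ])) loc [-0.0485  0.3262]
S ('terra', array([265.1, 198.5]), np.int32(295), array([0.6169, 0.3699, 0.046 ])) loc [0.1478 0.3846]
```

View pics/s5.png

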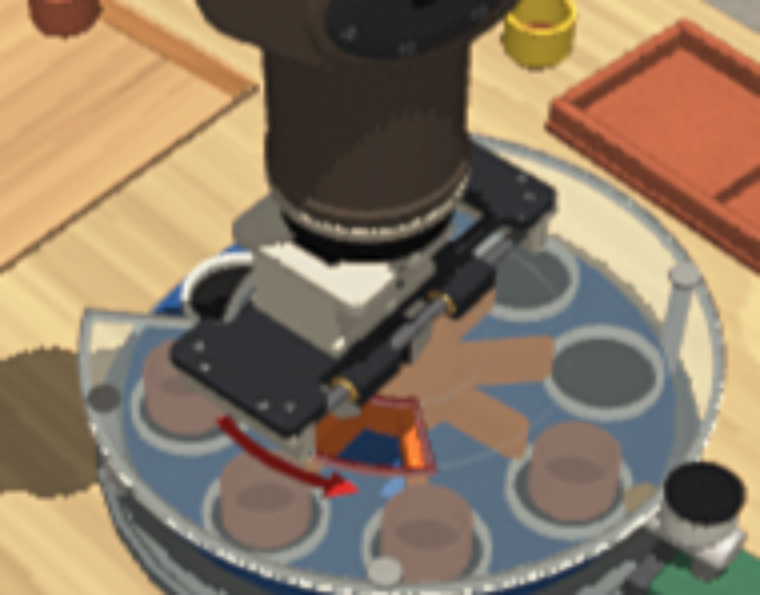

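```bash
python3 -m inch '[[[0.25,25,12,0,-2.5],[0.25,44,21,0,0],[0.25,44,21,0,0],[0.25,44,21,0,0],[0.25,44,21,0,0],[0.25,44,21,0,0],[0.25,44,21,0,0],[0.25,44,21,0,0],[0.25,44,21,0,0],[0.25,25,12,0,0],[0.25,5,3,0,0],[0.25,0,0,0,0]]]' 20; python3 - <<'E'
from h import *
go(wor((.15,.39)),.1,0)
E
```

```text
clock: 62.3
position: [0.595, 0.373, 0.194]
ee_rot: [2.012, 2.392, 0.089]
force: [0.6, -0.2, -0.9]
width: 0.75
t 62.3 pos [0.595 0.373 0.194] loc [0.1265 0.3909] yaw_loc 1.6 F [ 0.6 -0.2 -0.9] w 0.75 tilt 3.37 j7 -0.18
shift mm [-3.9 18.4 95. ] turn 1.6
```

```bash
python3 -m inch '[[[0.25,-4,18,0,1.5],[0.25,0,0,25,0],[0.25,0,0,25,0],[0.25,0,0,25,0],[0.25,0,0,17,0],[0.25,0,0,0,0]]]' 20; python3 - <<'E'
from h import *
go(wor((.15,.39)),.027,0)
E
```

```text
clock: 62.9
position: [0.6194, 0.3624, 0.1019]
ee_rot: [2.05, 2.357, 0.085]
force: [0.2, -0.2, -0.1]
width: 0.751
t 62.9 pos [0.6194 0.3624 0.1019] loc [0.1492 0.3768] yaw_loc -0.3 F [ 0.2 -0.2 -0.1] w 0.751 tilt 3.25 j7 -0.13
shift mm [11.4 -3.1 75.1] turn -0.3
```

```bash
python3 -m inch '[[[0.25,11.5,-3,0,0],[0.25,0,0,18,0],[0.25,0,0,18,0],[0.25,0,0,0,0]]]' 20; python3 - <<'E'
from h import *
go(wor((.15,.39)),.027,0)
E
```

```text
clock: 63.3
position: [0.6174, 0.3735, 0.0672]
ee_rot: [2.051, 2.355, 0.089]
force: [-0.7, -0.2, -0.7]
width: 0.749
t 63.3 pos [0.6174 0.3735 0.0672] loc [0.1488 0.3881] yaw_loc -0.4 F [-0.7 -0.2 -0.7] w 0.749 tilt 3.43 j7 -0.13
shift mm [ 0.9 -1.  40.3] turn -0.4
```

```bash
python3 -m inch '[[[0.25,1,-1,13,0],[0.25,0,0,14,0],[0.25,0,0,13,0],[0.25,0,0,0,0]]]' 20; python3 - <<'E'
from h import *
go(wor((.15,.39)),.027,0)
E
```

```text
clock: 63.7
position: [0.6184, 0.3757, 0.0237]
ee_rot: [2.05, 2.355, 0.089]
force: [-0.3, -0.0, -0.8]
width: 0.753
t 63.7 pos [0.6184 0.3757 0.0237] loc [0.1501 0.3902] yaw_loc -0.4 F [-0.3 -0.  -0.8] w 0.753 tilt 3.42 j7 -0.11
shift mm [-0.1  0.1 -3.3] turn -0.4
```

```bash
python3 -m inch '[[[0.25,0,0,-4,0],[0.25,0,0,0,0],[1,0,0,0,0],[1,0,0,0,0],[1,0,0,0,0],[1,0,0,0,0],[1,0,0,-15,0],[1,0,0,-25,0],[1,0,0,-30,0],[1,0,0,-35,0],[1,0,0,-25,0]]]' 30; python3 - <<'E'
from h import *
go(wor((0,.112)),.16,0)
E
```

```text
clock: 64.8
position: [0.6094, 0.3697, 0.1624]
ee_rot: [2.053, 2.355, 0.079]
force: [0.3, 0.5, -1.9]
width: 0.5
t 64.8 pos [0.6094 0.3697 0.1624] loc [0.1403 0.3855] yaw_loc -0.4 F [ 0.3  0.5 -1.9] w 0.5 tilt 3.05 j7 -0.18
shift mm [-274.5 -138.1  -10. ] turn -0.4
```

```bash
python3 -m inch '[[[1,-18,-9,0,0],[1,-32,-17,0,0],[1,-38,-20,0,0],[1,-38,-20,0,0],[1,-38,-20,0,0],[1,-38,-20,0,0],[1,-32,-16,0,0],[1,-20,-10,0,0],[1,-10,-3,0,0],[1,0,0,0,0],[1,0,0,0,0]]]' 30; python3 - <<'E'
from h import *
go(wor((0,.112)),.13,0)
E
```

```text
clock: 65.9
position: [0.5112, 0.0828, 0.1625]
ee_rot: [2.05, 2.354, 0.111]
force: [0.0, 0.3, -0.9]
width: 0.499
t 65.9 pos [0.5112 0.0828 0.1625] loc [0.0018 0.1157] yaw_loc -0.4 F [ 0.   0.3 -0.9] w 0.499 tilt 4.2 j7 0.19
shift mm [-4.8 -3.9 32.2] turn -0.4
```

```bash
python3 -m inch '[[[1,-5,-4,8,0],[1,0,0,15,0],[1,0,0,15,0],[1,0,0,5,0],[1,0,0,0,0],[1,0,0,0,0]]]' 30; python3 - <<'E'
from h import *
go(wor((0,.112)),.0675,0)
E
```

```text
clock: 66.5
position: [0.5119, 0.0846, 0.1162]
ee_rot: [2.039, 2.364, 0.111]
force: [1.0, -0.4, -0.4]
width: 0.494
t 66.5 pos [0.5119 0.0846 0.1162] loc [0.0028 0.1175] yaw_loc 0.1 F [ 1.  -0.4 -0.4] w 0.494 tilt 4.21 j7 0.27
shift mm [-7.  -6.  48.2] turn 0.1
```

```bash
python3 -m inch '[[[1,-6,-5,0,0],[1,-1,-1,10,0],[1,0,0,10,0],[1,0,0,8,0],[1,0,0,0,0]]]' 30; python3 - <<'E'
from h import *
go(wor((0,.112)),.0675,0)
E
```

```text
clock: 67.0
position: [0.5091, 0.0778, 0.0864]
ee_rot: [2.038, 2.363, 0.114]
force: [0.4, -0.2, -1.4]
width: 0.5
t 67.0 pos [0.5091 0.0778 0.0864] loc [-0.001   0.1111] yaw_loc 0.1 F [ 0.4 -0.2 -1.4] w 0.5 tilt 4.33 j7 0.32
shift mm [ 0.3 -0.3 18.9] turn 0.1
```

```bash
python3 -m inch '[[[1,0.5,-1,8,0],[1,0,-1,7,0],[1,0,-1,3,0],[1,0,0,1,0]]]' 30; python3 - <<'E'
from h import *
go(wor((0,.112)),.067,0)
E
```

```text
clock: 67.4
position: [0.5117, 0.0794, 0.0689]
ee_rot: [2.036, 2.359, 0.126]
force: [-2.9, -0.7, 18.1]
width: 0.501
t 67.4 pos [0.5117 0.0794 0.0689] loc [0.0018 0.1123] yaw_loc 0.1 F [-2.9 -0.7 18.1] w 0.501 tilt 4.81 j7 0.35
shift mm [-0.4 -2.   1.8] turn 0.1
```

```bash
python3 -m inch '[[[1,0,-1,-0.5,0],[0.3,0,0,0,0],[0.3,0,0,0,0],[0.3,0,0,0,0],[0.3,0,0,-15,0],[0.3,0,0,-20,0],[0.3,0,0,-25,0],[0.3,0,0,-25,0],[0.3,10,0,-10,0],[1,0,0,0,0]]]' 20; python3 - <<'E'
from h import *
d=snap('side'); cv2.imwrite('pics/p8.png',cv2.resize(d['frame'][200:370,250:440],None,fx=4,fy=3.5))
a=np.radians(157.5); go(wor((.067*np.cos(a),.067*np.sin(a))),.15,-22.5)
E
```

```text
clock: 68.4
position: [0.5016, 0.0845, 0.1658]
ee_rot: [2.037, 2.359, 0.122]
force: [-1.0, -0.3, -0.2]
width: 0.654
t 68.45 pos [0.5014 0.0836 0.1652] loc [-0.0077  0.1179] yaw_loc 0.0 F [ 0.  -0.1 -0.3] w 0.618 tilt 4.61 j7 0.19
shift mm [-92.6 -55.2   8.1] turn 22.5
```

View pics/p8.png

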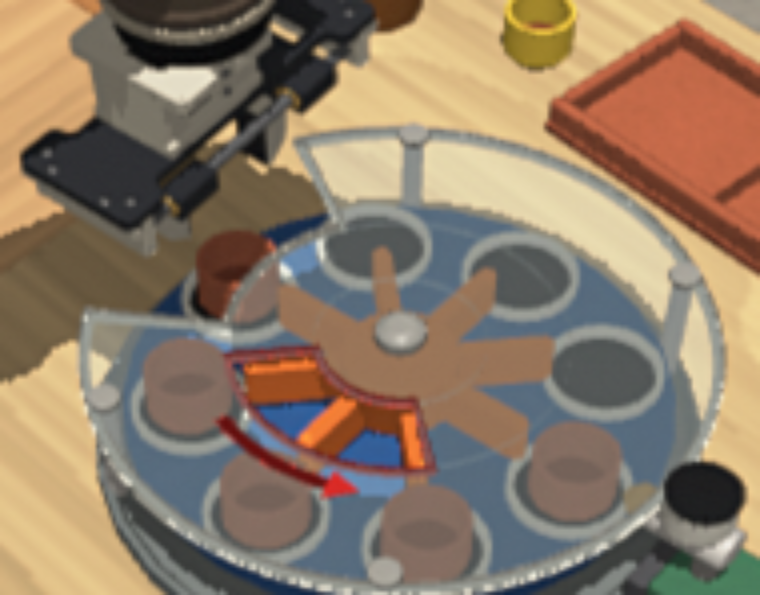

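All five are in. Last sweep.

```bash
python3 -m inch '[[[1,-18,-11,0,0],[1,-23,-14,0,0],[1,-24,-14,0,0],[1,-20,-12,0,0],[1,0,0,0,8],[1,0,0,0,8],[1,0,0,0,6],[1,0,0,0,0]]]' 20; python3 - <<'E'
from h import *
a=np.radians(157.5); go(wor((.067*np.cos(a),.067*np.sin(a))),.122,-22.5)
E
```

```text
clock: 69.25
position: [0.458, -0.0149, 0.1513]
ee_rot: [2.478, 1.919, 0.111]
force: [-0.6, 0.2, -0.2]
width: 0.004
t 69.25 pos [ 0.458  -0.0149  0.1513] loc [-0.0648  0.0267] yaw_loc -22.8 F [-0.6  0.2 -0.2] w 0.004 tilt 4.05 j7 0.03
shift mm [-1.4  1.7 29.4] turn -0.3
```

```bash
python3 -m inch '[[[1,-1.5,1.7,0,0],[1,0,0,12,0],[1,0,0,14,0],[1,0,0,3,0],[1,0,0,0,0]]]' 20; python3 - <<'E'
from h import *
a=np.radians(157.5); go(wor((.067*np.cos(a),.067*np.sin(a))),.077,-22.5)
E
```

```text
clock: 69.75
position: [0.4603, -0.0163, 0.1183]
ee_rot: [2.468, 1.933, 0.106]
force: [0.2, -0.9, -0.0]
width: 0.004
t 69.75 pos [ 0.4603 -0.0163  0.1183] loc [-0.0627  0.025 ] yaw_loc -22.2 F [ 0.2 -0.9 -0. ] w 0.004 tilt 3.89 j7 0.12
shift mm [-1.2 -1.3 41.3] turn 0.3
```

```bash
python3 -m inch '[[[1,-1,-1,0,0.3],[1,0,-0.3,8,0],[1,0,0,8,0],[1,0,0,8,0],[1,0,0,8,0],[1,0,0,8,0],[1,0,0,0,0]]]' 20; python3 - <<'E'
from h import *
a=np.radians(157.5); go(wor((.067*np.cos(a),.067*np.sin(a))),.077,-22.5)
E
```

```text
clock: 70.45
position: [0.4615, -0.0152, 0.0751]
ee_rot: [2.471, 1.929, 0.107]
force: [0.2, 0.8, -0.0]
width: 0.006
t 70.45 pos [ 0.4615 -0.0152  0.0751] loc [-0.0615  0.0259] yaw_loc -22.4 F [ 0.2  0.8 -0. ] w 0.006 tilt 3.93 j7 0.21
shift mm [-0.3 -0.2 -2. ] turn 0.1
```

```bash
python3 -m inch '[[[1,-5.9,-0.5,0,-5],[1,-5.9,0.3,0,-4],[1,-6,0.3,0,-4],[1,-6,0.4,0,-4],[1,-6.5,0.5,0,-4],[1,-6.5,0.4,0,-4.5]]]' 20; python3 - <<'E'
from h import *
s=st()[0]; l=loc(s['position']); print('r',np.hypot(*l),'ang',np.degrees(np.arctan2(l[1],l[0]))%360)
E
```

```text
clock: 71.05
position: [0.4611, -0.0465, 0.0734]
ee_rot: [1.951, 2.442, 0.107]
force: [0.2, 0.4, 1.1]
width: 0.005
t 71.05 pos [ 0.4611 -0.0465  0.0734] loc [-0.0663 -0.005 ] yaw_loc 4.4 F [0.2 0.4 1.1] w 0.005 tilt 4.02 j7 0.66
r 0.0664811377500445 ang 184.29526609486965
```

```bash
python3 -m inch '[[[1,-6.5,-0.2,0,-5],[1,-6.5,0.2,0,-5],[1,-6.5,0.3,0,-5],[1,-6.5,0.3,0,-5],[1,-4.5,0.3,0,-4],[1,0,0,0,0]]]' 20; python3 - <<'E'
from h import *
s=st()[0]; l=loc(s['position']); print('r',np.hypot(*l),'ang',np.degrees(np.arctan2(l[1],l[0]))%360)
E
python3 -m inch '[[[1,4,0,0,0],[1,2,0,-10,0],[1,0,0,-20,0],[1,0,0,-25,0],[1,0,0,-25,0],[1,0,0,-30,0],[1,0,0,-40,0],[1,0,0,-40,0],[1,0,0,0,0]]]' 20; python3 -c "
from h import *
st()"
```

```text
clock: 71.65
position: [0.4736, -0.0742, 0.073]
ee_rot: [1.367, 2.797, 0.102]
force: [-0.9, 1.5, 1.0]
width: 0.007
t 71.65 pos [ 0.4736 -0.0742  0.073 ] loc [-0.0579 -0.0343] yaw_loc 29.6 F [-0.9  1.5  1. ] w 0.007 tilt 4.06 j7 1.07
r 0.06727056274267301 ang 210.62986006541635
clock: 72.55
position: [0.4565, -0.078, 0.2736]
ee_rot: [1.389, 2.786, 0.1]
force: [0.2, 0.4, 0.3]
width: 0.006
t 72.55 pos [ 0.4565 -0.078   0.2736] loc [-0.0754 -0.0355] yaw_loc 28.7 F [0.2 0.4 0.3] w 0.006 tilt 4.0 j7 0.83
```

```bash
python3 -m inch '[[[1,38,14,0,0],[1,38,14,0,0],[1,38,14,0,0],[1,38,14,0,0],[1,38,14,0,0],[1,38,14,0,0],[1,38,14,0,0],[1,38,14,0,0],[1,38,14,0,0],[1,38,12,0,0],[1,38,10,0,0],[1,0,0,0,0]]]' 20; python3 - <<'E'
from h import *
st(); cupscan()
s=snap('side','end_s.png'); t=snap('top','end_t.png')
cv2.imwrite('pics/e1.png',cv2.resize(s['frame'][230:440,260:520],None,fx=2.8,fy=2.8,interpolation=cv2.INTER_CUBIC))
cv2.imwrite('pics/e2.png',cv2.resize(t['frame'][190:340,285:505],None,fx=3.6,fy=3.6,interpolation=cv2.INTER_CUBIC))
E
```

```text
clock: 73.75
position: [0.3175, 0.3587, 0.2914]
ee_rot: [1.417, 2.763, 0.112]
force: [-0.6, 0.8, -0.1]
width: 0.004
t 73.75 pos [0.3175 0.3587 0.2914] loc [-0.1501  0.4166] yaw_loc 27.4 F [-0.6  0.8 -0.1] w 0.004 tilt 4.57 j7 -0.38
T ('blue', array([246. , 299.7]), np.int32(170), array([0.4312, 0.2837, 0.048 ])) loc [-0.0484  0.3261]
S ('blue', array([228.1, 258.2]), np.int32(152), array([0.4287, 0.2752, 0.046 ])) loc [-0.0521  0.318 ]
```

View pics/e1.png

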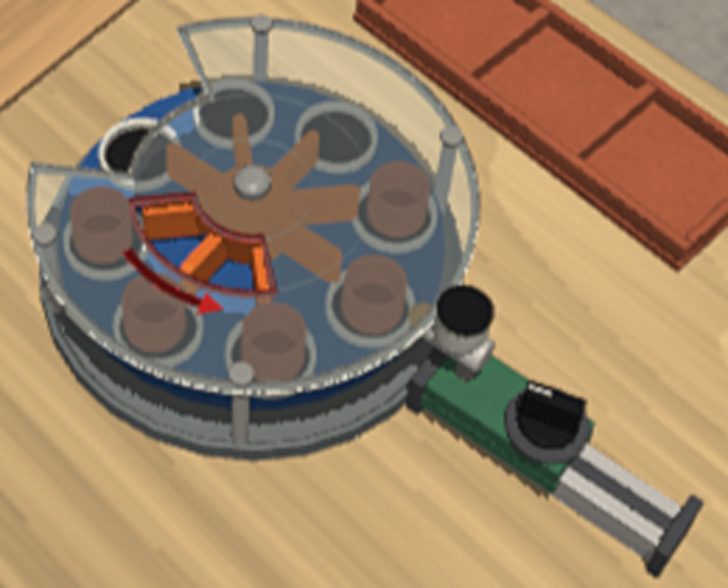

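View pics/e2.png

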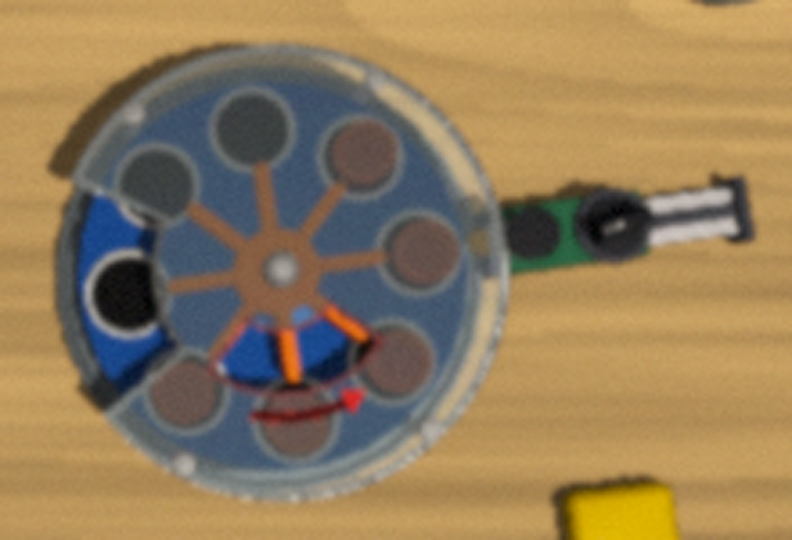

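View pics/end_t.png

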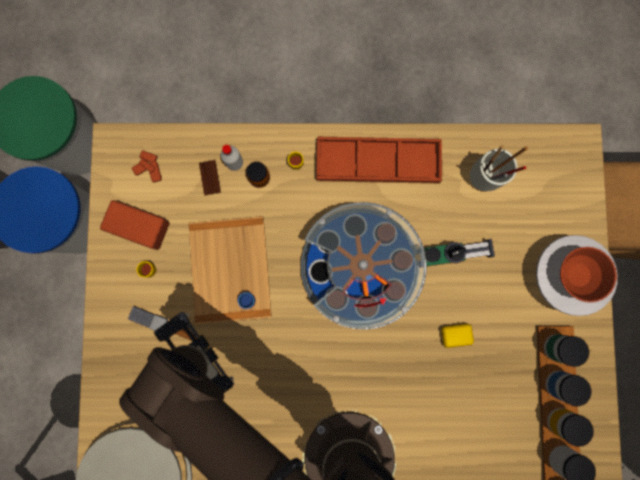

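```bash
python3 - <<'E'
from h import *
s=cv2.imread('pics/end_s.png')
cv2.imwrite('pics/e3.png',cv2.resize(s[330:415,395:480],None,fx=7,fy=7,interpolation=cv2.INTER_CUBIC))
E
```

```text
(no output)
```

View pics/e3.png

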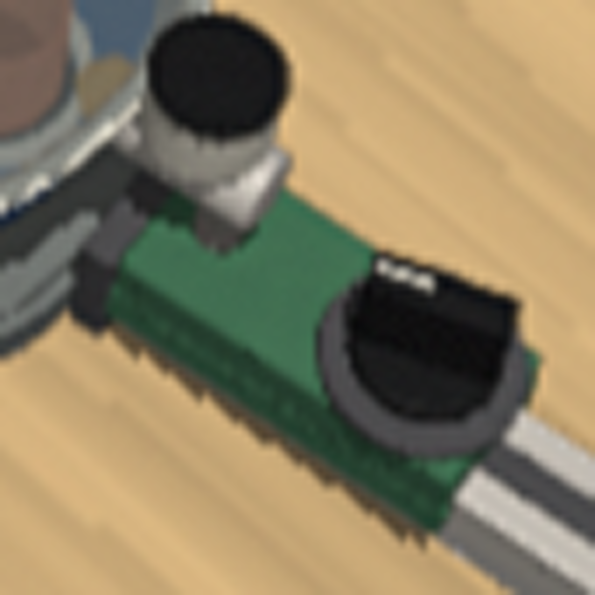

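```bash
python3 - <<'E'
from h import *
d=snap('side'); g=lambda p:(395+(p[0]+.5)/7-.5,330+(p[1]+.5)/7-.5)
A=loc(onplane(d,*g((378,262)),.095));B=loc(onplane(d,*g((515,300)),.095)); print(A,B)
v=B-A; print('clamp rad',-np.arctan2(v[1],v[0]), np.hypot(*v))
d0=.0
print('disc',loc(onplane(d,*g((425,360)),.065)))
E
```

```text
[-0.00304206 -0.24578379] [ 0.01032987 -0.28124594]
clamp rad 1.2102067323791361 0.03789951088962684
disc [-0.00435414 -0.26679181]
```

```bash
python3 -c "
from h import *
st(); print(workorder.sign_off())"
```

```text
t 74.0 pos [0.3213 0.3527 0.2913] loc [-0.1473  0.4101] yaw_loc 27.0 F [ 0.  -0.1  0.2] w 0.003 tilt 4.54 j7 -0.37
the job is handed in; nothing more can be done
None
```

I loaded all five terracotta cups into consecutive turntable pockets and stepped the star wheel once after each, which left an empty pocket in the window. I handed the job in at 74 s of the 210 s allowed; sign-off gives no verdict.

- **Cups and star wheel:** The last pictures show the five cups upright with no gap between them and a tooth back at its notch position. I did not measure each cup's distance from its pocket middle. The seats leave about 6 mm of play each way, inside the 12 mm limit. One cup had been knocked a few centimetres aside early on and was picked from where it then stood.
- **Carriage and clamp:** The carriage is against its stop with no visible gap, and the clamp reads about 1.2 rad in the side picture. The first try had failed: I clamped the carriage, then pulled it about 6 mm off the stop, so I loosened it, pushed it home and tightened it again. That first push peaked at about 47 N at the wrist (about 37 N along the rail). It came through the fingers gripping the knob as far as I could tell, and I saw no sign of the gripper body pressing on anything.
- **Blue cup:** It stands where it was; the top view puts it within 1 mm of its starting reading.
- **Disagreements:** The two cameras differ by 2–3 mm on the turntable axis, so I used a value between them. The tool also drifted to about 4.5° of tilt by the end, but the last cups still seated flat.

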